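# Crimp a ring lug and proof-pull it on the spring gauge

## Robot

A 7-joint arm with a two-finger parallel gripper is mounted at the origin on a cart in front of the work surface, level with it; the furniture and walls round the work are solid. World frame = base frame: x ahead of the robot, y to its left, z up, the work surface at z = 0. Lengths are in m, angles in rad, forces in N, time in s.
With the tool pointing down it reaches from about 0.425 to 0.825 m from the base axis. Payload 3.6 kg.
Tool frame: the origin (TCP) lies at the very end of the fingers, on their centre line; the grasp point (between the pads) lies bot.grip_depth behind it (bot.grip_depth is the distance from the TCP to the grasp point, in m); z points along the fingers, y is the direction in which the jaws open and shut (so a half turn about z gives the same grasp; the last joint's range is limited). The gripper opens to 93 mm and grips with 3 to 60 N. Pads are 15 mm wide; open, the fingers measure 128 mm over their backs; the gripper's body (75 mm by 188 mm) begins 65 mm behind the grasp point.
Start: joints at [1.304, 0.615, -0.013, 1.423, 0.008, 1.103, -0.04], TCP at [0.155, -0.631, 0.219] pointing down, gripper open.
Joint ranges: [-3.12, 3.12], [-0.3, 2.06], [-1.34, 1.32], [0.26, 2.42], [-1.36, 4.5], [0.01, 1.98], [-2.84, 2.84]. Speed limits (rad/s): [2.79, 2.79, 3.14, 3.14, 3.14, 3.14, 3.14].

## Interface

Orientations are given as a unit quaternion [w, x, y, z].
In Python, from station import bot gives the robot as it stands.
- The arm moves only by the tool arm_command, never from a script. Its argument "moves" is a list of rows, each a list of 7 numbers: the turn, a rotation vector about the tool's x, y, z in rad, then the shift along the tool's x, y, z in cm, then the opening, from 0 (shut) to 1 (fully open). A call has 1 to 8 rows; each row shifts and turns the pose as measured when the row begins, along the tool's axes as they then stand; what a row does not reach is not made up. A row lasts 1/12 s, in which the tool goes at most 41.7 mm and 7.16 degrees, less where a joint would pass 70% of its speed; a pose out of reach is approached as far as the arm can. A call is refused whole if a number of a shift passes 4.17 or a number of a turn 0.125, either way. A call with a gripper value outside its range is refused whole. The fingers move at their own pace and stop on an object; "squeeze" is the grip in N (left out, the last holds). Time passes only in rows, so rows that do not move let the fingers close. It gives the time, the measured TCP pose, the force and the opening at its end, in the units of the state.
- bot.get_state(): the state, without advancing time (a new reading comes with each control period).
- bot.camera(name): name is "scene" or "top" or "wrist"; returns the picture (480x640x3 uint8, blue, green, red); there is no depth.
- bot.calibration(name): a dict with "K" (3x3 intrinsics, pixels), "position" and "rotation" of the camera in the world; the wrist camera has in their place "tool_from_camera" (4x4, takes a point from camera to tool coordinates, whose origin is the TCP and whose axes are the flange's). Camera axes: x right, y down, z forward; pixel columns grow to the right and rows downward; lengths in m; the calibration is good to about 2 mm. A picture is of the moment at which its call begins: read the wrist's pose just before it. calibration takes no time and is no camera call.
- bot.job_done(): hands the job in, once; it reports no verdict.
Trained networks look in the newest picture that a camera, given by its name, has taken for a name from the list of things; names that differ only in an ending like _2 or _b are one class to them, and where a whole thing is asked for, a point or a joint stands for the part that bears it (a point fixed in the world has none). Each returns a list of dicts, best first, with "score" (0 to 1); they miss things now and then, are a little off and sometimes report something else, mostly with a low value. They report only what shows in the picture. A call takes as long as a camera call.
- bot.look_for(label, camera): "centre" ([column, row] in pixels, amid what is visible of it).
- bot.tip_of(label, camera): "centre" ([column, row] in pixels: a listed point, or the origin of a listed thing).
The state is a dict: "clock": time; "joint_pos": joint angles; "dq": joint speeds; "joint_torque": joint torques, N m; "eef_pos": TCP position; "ee_rot": TCP orientation; "force": force on the tool from outside, world axes, zero at the start; "moment": the same for the moment, N m; "grip_width": finger opening in m.
Only numpy, scipy, OpenCV 4.12 (cv2) and the standard library are available. Lean on these libraries where they do the work, as an engineer would, in place of code of your own. Each camera call takes 0.05 s, during which the arm holds its last target.

## Task

Crimp the ring lug that lies ready in the bench press: pull the lever's crank handle towards you through its whole stroke until it stops, then ease it back to rest in your grip, without letting it spring back, and let go of it there. Then proof-pull the crimp: take the spool-shaped knob of the spring gauge and draw its rod steadily straight out until the pointer in the slot stands level with the tips of the index clip, not pulling on past them. Finish while holding it exactly so, at the mark against the spring; leave the index clip where it is set and do not disturb the other things on the desk.

Things in the scene. Friction and masses are not known exactly. Their poses are not given: they have to be found in the camera images.
- press_bench: Plywood base board 160 x 290 x 10 mm fixed to the desk; carries a lever press 150 mm tall (right) and a spring gauge (left of it). Origin on the desk: board y -165 to 125 mm, x -105 to 55 mm. Axes: x away from the robot, y left along the gauge, z up; yaw within 0.2. The lever swings in its x-z plane; the gauge's rod comes out along +y.
- lever (a joint): Press lever, rad: 0 at rest (leans 0.35 rad back, away from the robot), grows as it is pulled towards the robot, 1.0 at the hard stop (leans 0.65 rad to the robot). A spring pulls it back: 0.4 N m at rest, 1.3 N m at the stop (11 N at the handle); damping 0.3 N m s/rad. It drives the ram down on the lug.
- lever_grip (a point): Middle of the lever's crank handle, on its axis: black, round, 19 mm thick, 72 mm long, level along the bench's y, sticking out to the right of the lever's end, 115 mm from the hinge axis, 210 to 235 mm above the desk. Free all round; pinch it from above, one finger in front and one behind. It turns with the lever. Axes as the bench at rest.
- lever_pivot (a point): Point on the lever's hinge axis beside the middle of the crank handle, 120 mm above the desk: the handle's middle moves on a circle of 115 mm radius about it in the bench's x-z plane. At [12, -183, 120] mm in the bench's frame. Axes as the bench.
- knob (a point): Middle of the waist of the black spool-shaped knob on the end of the gauge's rod, on the rod's axis, 52 mm above the desk; at [-4, 131, 52] mm in the bench's frame at rest, moves with the rod. Waist 19 mm across and 32 mm long (along y) between flanges 29 and 31 mm across; pinch it from above, one finger in front and one behind. Axes as the bench.
- pull_rod (a joint): Gauge rod, slide, m: 0 fully in (rest), grows as the knob is drawn out to the left (bench's +y), 0.072 at the stop. Inner spring: 2 N at rest and 130 N/m more (0.03: 5.9 N; 0.055: 9.2 N).
- pointer (a point): Top end of the rod's pointer, a steel tab 5 mm wide and 2.4 mm thick that rises 4 mm out of the slot on top of the gauge's square aluminium body (30 x 30 x 140 mm, graduated every 5 mm). It moves with the rod. Axes as the bench.
- index (a point): Point midway between the two tips of the index clip, a dark steel clip straddling the gauge's body, at the height of the pointer's top; tips 2 mm thick, 9 mm apart, the pointer passes between. Set 30 to 55 mm further out (+y) than the resting pointer, differently each time. Gauge body and clip shift 2 mm along +y as a pull takes up the slack at the hook. Axes as the bench.
- strips: Bystander: dark terminal strips, 60 x 80 x 12 mm, lying on the front of the base board. Origin under its centre.
- cutters: Bystander: side cutters, 41 x 111 x 10 mm, lying on the front of the base board. Origin under its centre.
- ferrules: Bystander: small tub with a lid, 51 x 51 x 41 mm, behind the bench. Origin under its centre.
- relay: Bystander: dark cube-like relay with two studs, 44 x 52 x 44 mm, behind the bench, left. Origin under its centre.
- reel: Bystander: solder reel, 59 mm across and 28 mm high, behind the bench, right. Origin under its centre.
- driver: Bystander: screwdriver, 21 x 158 x 21 mm, lying near the front edge of the desk, right. Origin under its centre.

How it is judged:
On the way, in this order (a step that is already met when the one before it is completed fails the run):
1. the lever is pulled through its whole stroke (value of joint lever above 0.93 rad), for 0.2 s.
2. the lever is back at rest and let go (value of joint lever below 0.1 rad and contact force between the fingers and lever below 0.1 N), for 0.2 s.
3. the rod is held with its pointer at the index (y of pointer in the frame of index between -0.004 and 0.004 m and contact force between the fingers and pull_rod above 1 N), for 0.5 s.
At the end, for the whole second after the job is handed in: Through the last second the fingers hold the gauge's knob (more than 1 N of contact) with the pointer within 4 mm of the index along the gauge, the rod still (under 10 mm/s) and the press lever back within 0.1 rad of rest (all of step 3 and value of joint lever below 0.1 rad and velocity of joint pull_rod between -0.01 and 0.01 m/s); the arm keeps its last pose, push and grip.
It fails at once if the lever springs back (faster than 2 rad/s) (velocity of joint lever below -2 rad/s).
It fails at once if the rod is pulled more than 9 mm past the index (y of pointer in the frame of index above 0.009 m).
It fails at once if the index clip is shifted (more than 7 mm, slack included) (distance of index from where it was at the start of the episode above 0.007 m).
It fails at once if another thing on the desk is moved by more than 20 mm (distance of any of strips, cutters, ferrules, relay, reel, driver from where it was at the start of the episode above 0.02 m).
It also fails if it takes over 58 s, if anything falls off the work surface, if the arm or the gripper's body presses on something with over 40 N, if the wrist force passes 120 N, or if a joint passes its speed limit or range.

## Working session

There is one attempt and no reset: what is moved stays moved. The work goes in short steps, Python scripts to look and compute and a tool call to move; the robot and the scene stay as the last step left them, time stands still between calls to the robot, and variables do not carry over. Pictures are saved under pics/ and viewed, and the job is handed in when it is done.

Besides the shell and the picture viewer there is one more tool, called after "Emit:" as name(argument=value, ...) on one line, values as JSON. arm_command: Moves the arm, as the interface text tells. Its arguments: {"type":"object","properties":{"moves":{"type":"array","items":{"type":"array","items":{"type":"number"}}},"squeeze":{"type":"number"}},"required":["moves"]}

```bash
mkdir -p pics; ls; cat > h.py <<'E'
import numpy as np, cv2
from station import bot
from scipy.spatial.transform import Rotation as R
def rot(q): return R.from_quat([q[1],q[2],q[3],q[0]]).as_matrix()
def cam(name):
    c=bot.calibration(name); K=np.array(c["K"])
    if "position" in c:
        r=np.array(c["rotation"]); 
        if r.shape!=(3,3): r=rot(r)
        return K,r,np.array(c["position"])
    s=bot.get_state(); T=np.array(c["tool_from_camera"]); Rt=rot(s["ee_rot"])
    return K,Rt@T[:3,:3],Rt@T[:3,3]+np.array(s["eef_pos"])
def ray(name,px):
    K,r,p=cam(name); d=r@np.linalg.inv(K)@np.array([px[0],px[1],1.]); return p,d
def at_z(name,px,z):
    p,d=ray(name,px); return p+d*(z-p[2])/d[2]
def proj(name,X):
    K,r,p=cam(name); c=r.T@(np.array(X)-p); u=K@c; return u[:2]/u[2]
def tri(obs):
    A=np.zeros((3,3));b=np.zeros(3)
    for n,px in obs:
        p,d=ray(n,px); d=d/np.linalg.norm(d); M=np.eye(3)-np.outer(d,d); A+=M;b+=M@p
    return np.linalg.solve(A,b)
E
python3 - <<'E'
from h import *
for n in ["scene","top","wrist"]:
    cv2.imwrite(f"pics/{n}0.png",bot.camera(n))
for n in ["scene","top"]:
    print(n,bot.calibration(n))
    for l in ["press_bench","lever_grip","lever_pivot","knob","pointer","index","strips","cutters"]:
        r=bot.tip_of(l,n); print(l,[(np.round(x["centre"],1),round(x["score"],2)) for x in r[:2]])
print(bot.get_state(),bot.grip_depth, bot.calibration("wrist"))
E
```

```text
pics
scene {'K': array([[554.48052116,   0.        , 321.50960024],
       [  0.        , 554.48052116, 241.51930873],
       [  0.        ,   0.        ,   1.        ]]), 'position': array([0.14753958, 0.64409044, 1.06333727]), 'rotation': array([ 0.09807649, -0.27480856,  0.89879398, -0.32715538])}
press_bench [(array([291.4, 308.1]), 0.56)]
lever_grip [(array([313.8, 175.7]), 0.57)]
lever_pivot [(array([331.3, 217.1]), 0.86)]
knob [(array([261.7, 339. ]), 0.7), (array([290.7, 308.6]), 0.47)]
pointer [(array([297.6, 283.8]), 0.57), (array([291.1, 308.9]), 0.33)]
index [(array([285.6, 297.5]), 0.41)]
strips [(array([316.6, 326.2]), 0.7)]
cutters [(array([341.8, 283.4]), 0.73)]
top {'K': array([[447.69927598,   0.        , 315.33667353],
       [  0.        , 447.69927598, 234.69760648],
       [  0.        ,   0.        ,   1.        ]]), 'position': array([0.42796453, 0.02529135, 1.09101429]), 'rotation': array([-0.04626281,  0.7120892 , -0.69974619,  0.03382292])}
press_bench [(array([294. , 222.6]), 0.64)]
lever_grip [(array([378.6, 172.5]), 0.65)]
lever_pivot []
knob [(array([24
[... 734 characters left out ...]
,  3.16235217e-05]), 'force': array([-0.49518034, -0.43246839,  0.97821009]), 'moment': array([ 0.01249933, -0.0182174 ,  0.0499621 ]), 'grip_width': 0.09286810169345107} 0.0188 {'K': array([[395.76813678,   0.        , 320.6071088 ],
       [  0.        , 395.76813678, 241.93915328],
       [  0.        ,   0.        ,   1.        ]]), 'tool_from_camera': array([[-9.64050405e-04, -9.61821254e-01, -2.73676719e-01,
         7.71944041e-02],
       [ 9.99999513e-01, -9.85616855e-04, -5.86922272e-05,
        -1.92690450e-04],
       [-2.13288955e-04, -2.73676642e-01,  9.61821735e-01,
        -1.65186685e-01],
       [ 0.00000000e+00,  0.00000000e+00,  0.00000000e+00,
         1.00000000e+00]])}
```

View pics/scene0.png

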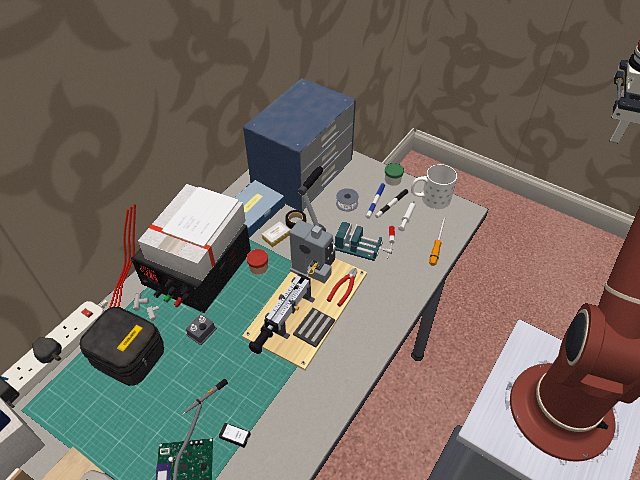

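View pics/top0.png

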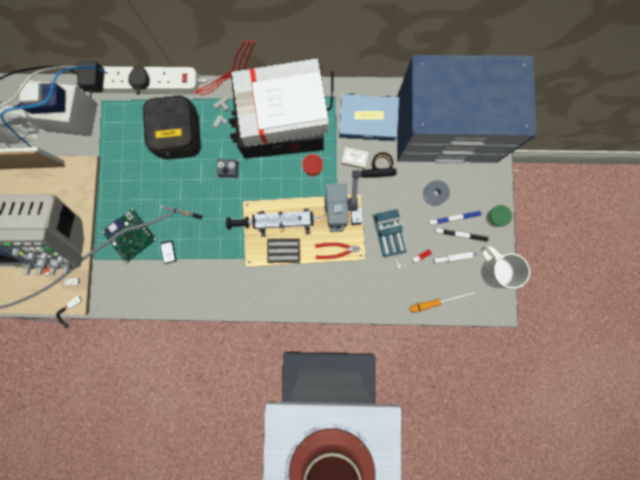

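```bash
python3 - <<'E'
from h import *
print("grip",tri([("scene",(313.8,175.7)),("top",(378.6,172.5))]))
print("knob",tri([("scene",(261.7,339.)),("top",(241.7,224.6))]), at_z("top",(241.7,224.6),.052),at_z("scene",(261.7,339.),.052))
print("pivot",at_z("scene",(331.3,217.1),.12))
for n,a in [("top",(297.4,220.2)),("scene",(297.6,283.8))]: print("pointer",at_z(n,a,.071))
for n,a in [("top",(277.1,220.1)),("scene",(285.6,297.5))]: print("index",at_z(n,a,.071))
for n,a in [("top",(294,222.6)),("scene",(291.4,308.1))]: print("bench",at_z(n,a,0))
E
```

```text
grip [ 0.65056254 -0.07995003  0.23269065]
knob [0.57254509 0.22200917 0.04217924] [0.5670644  0.21807841 0.052     ] [0.57283955 0.22762322 0.052     ]
pivot [ 0.60797504 -0.08670123  0.12      ]
pointer [0.57682197 0.08627498 0.071     ]
pointer [0.58436254 0.08247797 0.071     ]
index [0.57630587 0.13310917 0.071     ]
index [0.58474539 0.12636773 0.071     ]
bench [0.58108041 0.09876129 0.        ]
bench [0.58794707 0.10530467 0.        ]
```

```bash
python3 - <<'E'
from h import *
a=cv2.imread("pics/top0.png")[140:280,215:405]; b=cv2.imread("pics/scene0.png")[160:370,235:395]
cv2.imwrite("pics/c1.png",cv2.resize(a,None,fx=4,fy=4,interpolation=cv2.INTER_CUBIC))
cv2.imwrite("pics/c2.png",cv2.resize(b,None,fx=2.8,fy=2.8,interpolation=cv2.INTER_CUBIC))
E
```

```text
(no output)
```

View pics/c1.png

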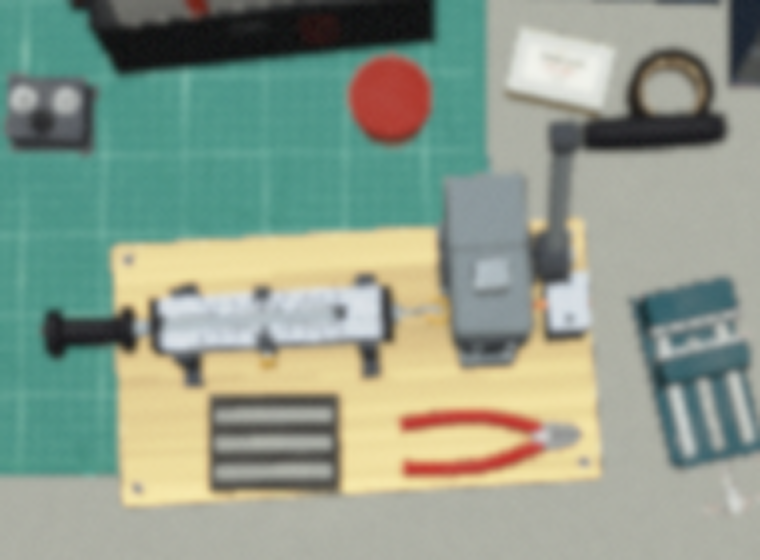

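View pics/c2.png

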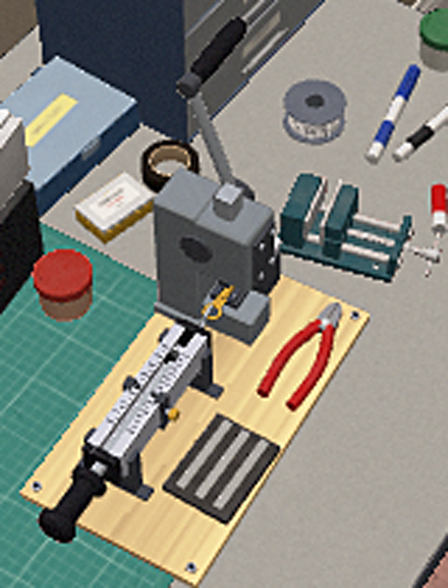

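```bash
python3 - <<'E'
from h import *
from scipy.optimize import least_squares
s=115*np.sin(.35);c=115*np.cos(.35)
P=dict(TL=(55,125,10),TR=(55,-165,10),BR=(-105,-165,10),BL=(-105,125,10),grip=(12+s,-183,120+c),knob=(-4,131,52),pivot=(12,-183,120))
obs=[("top","TL",(243.3,200.8)),("top","TR",(360.8,194.8)),("top","BR",(365.3,259.8)),("top","BL",(245.8,266.5)),("top","grip",(378.7,172.6)),("top","knob",(237.5,222.5)),
("scene","TL",(242.9,335)),("scene","BL",(305.4,368.9)),("scene","BR",(366.4,272.5)),("scene","grip",(313.8,176.5)),("scene","knob",(260.5,341))]
def W(p,X):
    X=np.array(X)/1000; c,s=np.cos(p[2]),np.sin(p[2]); return np.array([p[0]+c*X[0]-s*X[1],p[1]+s*X[0]+c*X[1],X[2]])
for use in (("top",),("scene",),("top","scene")):
    f=lambda p:np.concatenate([proj(n,W(p,P[k]))-np.array(o) for n,k,o in obs if n in use])
    r=least_squares(f,[.58,.1,.05]); print(use,r.x.round(4),r.fun.round(1))
    for k in("grip","knob","pivot"): print(k,W(r.x,P[k]).round(4))
E
```

```text
('top',) [0.5852 0.0966 0.0743] [-0.5  0.4 -0.1 -0.5 -0.1 -0.4 -0.5 -0.2  0.6  0.5  0.5  0.2]
grip [ 0.6501 -0.0821  0.228 ]
knob [0.5715 0.2269 0.052 ]
pivot [ 0.6108 -0.085   0.12  ]
('scene',) [0.5863 0.0994 0.0771] [-1.3  0.7 -0.2  0.2  1.1 -0.7 -0.4  0.9  0.8 -1.1]
grip [ 0.6517 -0.0791  0.228 ]
knob [0.5722 0.2297 0.052 ]
pivot [ 0.6123 -0.0821  0.12  ]
('top', 'scene') [0.5858 0.0978 0.0746] [-1.   0.2 -0.6 -0.8 -0.6 -0.6 -1.  -0.5 -0.1  0.1 -0.  -0.1 -0.7  0.2
  0.2 -0.3  1.7 -0.9  0.4  0.6  1.3 -1.6]
grip [ 0.6508 -0.0808  0.228 ]
knob [0.5721 0.2282 0.052 ]
pivot [ 0.6114 -0.0837  0.12  ]
```

```bash
cat >> h.py <<'E'
B=np.array([.5858,.0978]);YAW=.0746
def W(X):
    X=np.array(X,float)/1000; c,s=np.cos(YAW),np.sin(YAW); return np.array([B[0]+c*X[0]-s*X[1],B[1]+s*X[0]+c*X[1],X[2]])
def bench(p):
    c,s=np.cos(YAW),np.sin(YAW); d=np.array(p)[:2]-B; return np.array([c*d[0]+s*d[1],-s*d[0]+c*d[1],p[2]])*1000
def Rdes(yaw=None,tilt=0):
    y=YAW if yaw is None else yaw
    X=np.array([-np.sin(y),np.cos(y),0]);Y=np.array([np.cos(y),np.sin(y),0]);Z=np.array([0,0,-1.])
    M=np.stack([X,Y,Z],1)
    return M@R.from_rotvec([tilt,0,0]).as_matrix()
def plan(p1,R1,n,grip=1,state=None):
    s=bot.get_state(); p=np.array(s["eef_pos"]);M=rot(s["ee_rot"])
    rv=R.from_matrix(M.T@R1).as_rotvec(); d=np.array(p1)-p
    for i in range(n):
        print(np.r_[np.round(rv/n,3),np.round(M.T@d/n*100,2),grip].tolist()); M=M@R.from_rotvec(rv/n).as_matrix()
    print("total rv",rv.round(3),"shift cm",(rot(s["ee_rot"]).T@d*100).round(2))
def st():
    s=bot.get_state(); print("t",round(s["clock"],2),"tcp bench",bench(s["eef_pos"]).round(1),"F",np.round(s["force"],1),"w",round(s["grip_width"],4)); 
    print("rv err",R.from_matrix(rot(s["ee_rot"]).T@Rdes()).as_rotvec().round(3)); return s
E
python3 - <<'E'
from h import *
plan((.53,-.085,.33),Rdes(),20)
E
```

```text
[0.0, -0.0, -0.07, 2.47, -2.2, -0.56, 1.0]
[0.0, -0.0, -0.07, 2.62, -2.03, -0.56, 1.0]
[0.0, -0.0, -0.07, 2.76, -1.84, -0.56, 1.0]
[0.0, -0.0, -0.07, 2.88, -1.64, -0.56, 1.0]
[0.0, -0.0, -0.07, 2.99, -1.43, -0.56, 1.0]
[0.0, -0.0, -0.07, 3.08, -1.22, -0.56, 1.0]
[0.0, -0.0, -0.07, 3.16, -1.0, -0.56, 1.0]
[0.0, -0.0, -0.07, 3.22, -0.78, -0.56, 1.0]
[0.0, -0.0, -0.07, 3.27, -0.55, -0.56, 1.0]
[0.0, -0.0, -0.07, 3.3, -0.32, -0.56, 1.0]
[0.0, -0.0, -0.07, 3.31, -0.09, -0.56, 1.0]
[0.0, -0.0, -0.07, 3.31, 0.15, -0.56, 1.0]
[0.0, -0.0, -0.07, 3.29, 0.38, -0.56, 1.0]
[0.0, -0.0, -0.07, 3.26, 0.61, -0.56, 1.0]
[0.0, -0.0, -0.07, 3.21, 0.84, -0.56, 1.0]
[0.0, -0.0, -0.07, 3.14, 1.06, -0.56, 1.0]
[0.0, -0.0, -0.07, 3.06, 1.28, -0.56, 1.0]
[0.0, -0.0, -0.07, 2.96, 1.49, -0.56, 1.0]
[0.0, -0.0, -0.07, 2.85, 1.69, -0.56, 1.0]
[0.0, -0.0, -0.07, 2.72, 1.89, -0.56, 1.0]
total rv [ 0.    -0.    -1.405] shift cm [ 49.44 -44.1  -11.13]
```

Emit:
arm_command(moves=[[0,0,-0.07,2.5,-2.2,-1.0,1],[0,0,-0.07,2.6,-2.0,-1.0,1],[0,0,-0.07,2.8,-1.8,-1.0,1],[0,0,-0.07,2.9,-1.6,-1.0,1],[0,0,-0.07,3.0,-1.4,-1.0,1],[0,0,-0.07,3.1,-1.2,-1.0,1],[0,0,-0.07,3.2,-1.0,-1.0,1],[0,0,-0.07,3.2,-0.8,-1.0,1]])

```text
clock: 1.62
eef_pos: [0.3029, -0.4103, 0.2968]
ee_rot: [-0.001, 0.919, 0.393, -0.004]
force: [0.2, -0.8, 0.5]
grip_width: 0.0933
```

Emit:
arm_command(moves=[[0,0,-0.07,3.3,-0.5,-0.5,1],[0,0,-0.07,3.3,-0.3,-0.5,1],[0,0,-0.07,3.3,-0.1,-0.5,1],[0,0,-0.07,3.3,0.1,-0.5,1],[0,0,-0.07,3.3,0.4,-0.5,1],[0,0,-0.07,3.2,0.6,0,1]])

```text
clock: 2.12
eef_pos: [0.4187, -0.2372, 0.3264]
ee_rot: [0.003, 0.811, 0.584, -0.003]
force: [1.1, -0.3, 0.8]
grip_width: 0.0929
```

```bash
python3 - <<'E'
from h import *
st(); plan((.53,-.085,.33),Rdes(),8)
E
```

```text
t 2.12 tcp bench [-191.6 -321.6  326.4] F [ 1.1 -0.3  0.8] w 0.0929
rv err [-0.     0.009 -0.397]
[-0.0, 0.001, -0.05, 2.25, 0.72, -0.06, 1.0]
[-0.0, 0.001, -0.05, 2.21, 0.83, -0.06, 1.0]
[-0.0, 0.001, -0.05, 2.16, 0.94, -0.06, 1.0]
[-0.0, 0.001, -0.05, 2.11, 1.04, -0.06, 1.0]
[-0.0, 0.001, -0.05, 2.06, 1.15, -0.05, 1.0]
[-0.0, 0.001, -0.05, 2.0, 1.25, -0.05, 1.0]
[-0.0, 0.001, -0.05, 1.94, 1.34, -0.05, 1.0]
[-0.0, 0.001, -0.05, 1.87, 1.44, -0.05, 1.0]
total rv [-0.     0.009 -0.397] shift cm [17.96  5.74 -0.5 ]
```

Emit:
arm_command(moves=[[0,0,-0.05,2.3,0.7,0,1],[0,0,-0.05,2.2,0.8,0,1],[0,0,-0.05,2.2,0.9,0,1],[0,0,-0.05,2.1,1.0,0,1],[0,0,-0.05,2.1,1.2,0,1],[0,0,-0.05,2.0,1.3,0,1],[0,0,-0.05,1.9,1.3,0,1],[0,0,-0.05,1.9,1.4,0,1]])

```text
clock: 2.78
eef_pos: [0.5328, -0.071, 0.3283]
ee_rot: [0.006, 0.67, 0.743, -0.002]
force: [-0.8, 0.1, -0.1]
grip_width: 0.0931
```

```bash
python3 - <<'E'
from h import *
s=st(); cv2.imwrite("pics/w1.png",bot.camera("wrist"))
for l in ["lever_grip","lever_pivot","knob","pointer","index"]:
    r=bot.tip_of(l,"wrist"); print(l,[(np.round(x["centre"],1),round(x["score"],2)) for x in r[:2]])
g=W((51.4,-183,228)); print(g,proj("wrist",g)); plan(g+[0,0,.08],Rdes(),4)
E
```

```text
t 2.78 tcp bench [ -65.5 -164.4  328.3] F [-0.8  0.1 -0.1] w 0.0931
rv err [0.004 0.012 0.028]
lever_grip [(array([483.8, 264.5]), 0.68)]
lever_pivot [(array([387.8,  48.1]), 0.51)]
knob []
pointer [(array([388. ,  48.6]), 0.85)]
index []
[ 0.65069618 -0.08086014  0.228     ] [484.27313615 266.944847  ]
[0.001, 0.003, 0.006, -0.47, 2.94, 0.51, 1.0]
[0.001, 0.003, 0.006, -0.46, 2.94, 0.51, 1.0]
[0.001, 0.003, 0.006, -0.44, 2.95, 0.51, 1.0]
[0.001, 0.003, 0.006, -0.42, 2.95, 0.5, 1.0]
total rv [0.003 0.012 0.024] shift cm [-1.89 11.76  2.06]
```

View pics/w1.png

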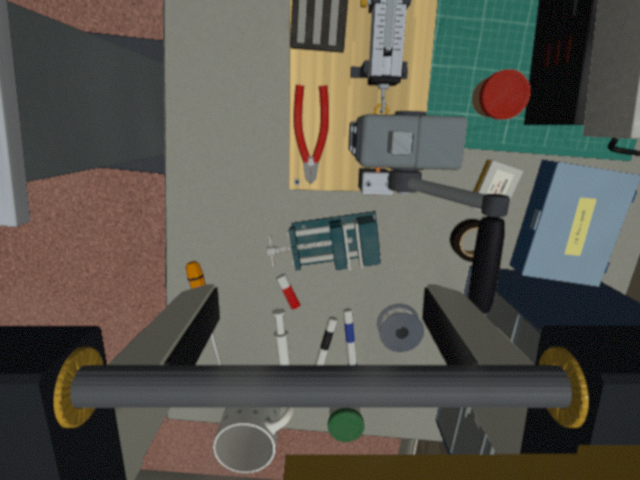

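Emit:
arm_command(moves=[[0,0,0,-0.5,3.0,0.5,1],[0,0.01,0.01,-0.5,3.0,0.5,1],[0,0,0.01,-0.5,3.0,0.5,1],[0,0,0.01,-0.4,2.9,0.5,1],[0,0,0,0,0,0,1]])

```text
clock: 3.5
eef_pos: [0.6512, -0.093, 0.308]
ee_rot: [0.004, 0.689, 0.725, -0.004]
force: [-0.2, -0.5, -0.8]
grip_width: 0.0934
```

```bash
python3 - <<'E'
from h import *
s=st(); 
g=W((51.4,-183,228)); plan(g+[0,0,-.0188],Rdes(),4)
E
```

```text
t 3.5 tcp bench [  51.  -195.2  308. ] F [-0.2 -0.5 -0.8] w 0.0934
rv err [-0.001  0.012 -0.024]
[-0.0, 0.003, -0.006, 0.33, 0.01, 2.47, 1.0]
[-0.0, 0.003, -0.006, 0.33, 0.01, 2.47, 1.0]
[-0.0, 0.003, -0.006, 0.32, 0.01, 2.47, 1.0]
[-0.0, 0.003, -0.006, 0.31, 0.01, 2.47, 1.0]
total rv [-0.001  0.012 -0.024] shift cm [1.33 0.02 9.87]
```

Emit:
arm_command(moves=[[0,0.005,-0.01,0.4,0,2.5,1],[0,0.005,-0.01,0.4,0,2.5,1],[0,0,0,0.3,0,2.5,1],[0,0,0,0.3,0,2.4,1],[0,0,0,0,0,0,1]])

```text
clock: 3.92
eef_pos: [0.649, -0.0892, 0.2066]
ee_rot: [0.003, 0.687, 0.727, -0.002]
force: [-1.1, 0.7, -0.1]
grip_width: 0.0931
```

```bash
python3 - <<'E'
from h import *
s=st(); cv2.imwrite("pics/w2.png",bot.camera("wrist"))
g=W((51.4,-183,228)); plan(g+[0,0,-.0188],Rdes(),1)
E
```

```text
t 3.92 tcp bench [  49.1 -191.2  206.6] F [-1.1  0.7 -0.1] w 0.0931
rv err [ 0.     0.007 -0.018]
[0.004, 0.008, -0.019, 0.91, 0.08, -0.0, 1.0]
total rv [ 0.004  0.008 -0.019] shift cm [ 0.91  0.08 -0.  ]
```

View pics/w2.png

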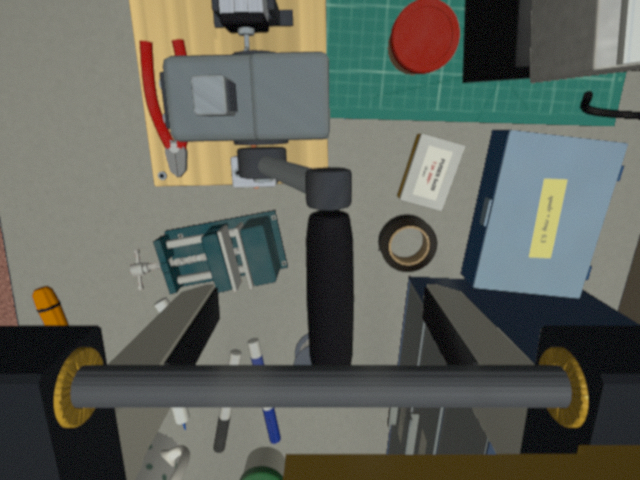

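Emit:
arm_command(moves=[[0,0,-0.015,0.8,0.1,0,1],[0,0,0,0,0,0,0.5],[0,0,0,0,0,0,0],[0,0,0,0,0,0,0],[0,0,0,0,0,0,0],[0,0,0,0,0,0,0]], squeeze=25)

```text
clock: 4.47
eef_pos: [0.6541, -0.0838, 0.2189]
ee_rot: [0.01, 0.683, 0.73, 0.003]
force: [-0.5, -0.5, -0.9]
grip_width: 0.064
```

```bash
python3 - <<'E'
from h import *
s=st(); print(np.round(s["joint_pos"],2))
E
```

```text
t 4.47 tcp bench [  54.6 -186.2  218.9] F [-0.5 -0.5 -0.9] w 0.064
rv err [ 0.018  0.011 -0.007]
[ 0.35  0.66 -0.47  1.4   0.32  1.14 -0.1 ]
```

Emit:
arm_command(moves=[[0,0,0,0,0,0.5,0],[0,0,0,0,0,0.5,0]])

```text
clock: 4.63
eef_pos: [0.6556, -0.0839, 0.2106]
ee_rot: [0.012, 0.683, 0.73, 0.004]
force: [-0.3, -0.4, 1.2]
grip_width: 0.0512
```

Emit:
arm_command(moves=[[0,0,0,0,0,0,0]])

```text
clock: 4.72
eef_pos: [0.655, -0.084, 0.2094]
ee_rot: [0.012, 0.683, 0.73, 0.004]
force: [0.1, 1.2, -0.0]
grip_width: 0.0446
```

Emit:
arm_command(moves=[[0,0,0,0,0,0,0]])

```text
clock: 4.8
eef_pos: [0.6548, -0.084, 0.209]
ee_rot: [0.011, 0.683, 0.73, 0.003]
force: [-0.6, -0.1, 0.4]
grip_width: 0.0375
```

Emit:
arm_command(moves=[[0,0,0,0,-0.4,0,0],[0,0,0,0,0,0,0],[0,0,0,0,0,0,0]])

```text
clock: 5.05
eef_pos: [0.6519, -0.0841, 0.2085]
ee_rot: [0.012, 0.683, 0.73, 0.005]
force: [4.8, 1.4, -0.6]
grip_width: 0.0179
```

Emit:
arm_command(moves=[[0,0,0,0,0,0,0],[0,0,0,0,0,0,0]])

```text
clock: 5.22
eef_pos: [0.6528, -0.084, 0.2082]
ee_rot: [0.013, 0.683, 0.73, 0.006]
force: [2.4, 0.3, -1.4]
grip_width: 0.0172
```

```bash
python3 - <<'E'
from h import *
s=st()
cv2.imwrite("pics/w3.png",bot.camera("wrist"))
E
```

```text
t 5.22 tcp bench [  53.3 -186.3  208.2] F [ 2.4  0.3 -1.4] w 0.0172
rv err [ 0.026  0.011 -0.007]
```

View pics/w3.png

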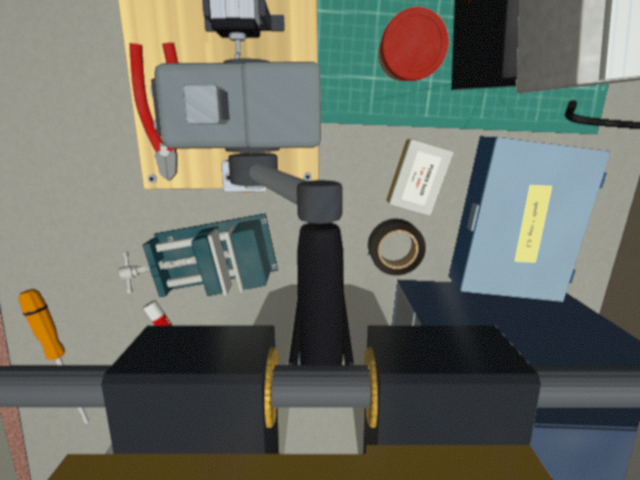

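Emit:
arm_command(moves=[[0,0,0,0,-0.5,-0.18,0],[0,0,0,0,-0.55,-0.17,0],[0,0,0,0,-0.55,-0.14,0],[0,0,0,0,-0.55,-0.11,0]])

```text
clock: 5.6
eef_pos: [0.6386, -0.0851, 0.2132]
ee_rot: [0.019, 0.683, 0.73, 0.013]
force: [6.2, 0.2, -5.9]
grip_width: 0.0175
```

```bash
cat >> h.py <<'E'
def lev():
    s=st(); b=bench(np.array(s["eef_pos"])-rot(s["ee_rot"])[:,2]*.0188*1) if False else bench(np.array(s["eef_pos"])-rot(s["ee_rot"])[:,2]*.0188)
    dx,dz=b[0]-12,b[2]-120; print("grasp bench",b.round(1),"q~",round(.35-np.arctan2(dx,dz),3),"r",round(np.hypot(dx,dz),1)); return s
E
python3 -c "
from h import *
lev()"
```

```text
t 5.6 tcp bench [  39.  -186.3  213.2] F [ 6.2  0.2 -5.9] w 0.0175
rv err [ 0.046  0.01  -0.007]
grasp bench [  38.2 -186.1  232. ] q~ 0.12 r 115.0
```

Emit:
arm_command(moves=[[0,0,0,0,-0.75,-0.16,0],[0,0,0,0,-0.75,-0.13,0],[0,0,0,0,-0.75,-0.09,0],[0,0,0,0,-0.75,-0.05,0],[0,0,0,0,-0.75,-0.02,0],[0,0,0,0,-0.75,0.0,0]])

```text
clock: 6.1
eef_pos: [0.6112, -0.0872, 0.2176]
ee_rot: [0.036, 0.682, 0.73, 0.033]
force: [9.8, 0.7, -6.7]
grip_width: 0.0172
```

```bash

python3 -c "
from h import *
lev()"
```

```text
t 6.1 tcp bench [  11.6 -186.3  217.6] F [ 9.8  0.7 -6.7] w 0.0172
rv err [ 0.096  0.008 -0.006]
grasp bench [   9.8 -186.2  236.4] q~ 0.369 r 116.4
```

Emit:
arm_command(moves=[[0,0,0,0,-0.8,0.08,0],[0,0,0,0,-0.8,0.1,0],[0,0,0,0,-0.8,0.12,0],[0,0,0,0,-0.8,0.16,0],[0,0,0,0,-0.8,0.18,0],[0,0,0,0,-0.8,0.2,0]])

```text
clock: 6.6
eef_pos: [0.5954, -0.0883, 0.2165]
ee_rot: [0.064, 0.679, 0.728, 0.064]
force: [10.7, -0.2, -3.2]
grip_width: 0.0173
```

```bash

python3 -c "
from h import *
lev()"
```

```text
t 6.6 tcp bench [  -4.3 -186.3  216.5] F [10.7 -0.2 -3.2] w 0.0173
rv err [ 0.181  0.008 -0.005]
grasp bench [  -7.6 -186.2  235. ] q~ 0.519 r 116.7
```

Emit:
arm_command(moves=[[0.02,0,0,0,-1.1,0.05,0],[0.02,0,0,0,-1.1,0.07,0],[0.02,0,0,0,-1.1,0.1,0],[0.02,0,0,0,-1.1,0.13,0]])

```text
clock: 6.93
eef_pos: [0.5754, -0.0898, 0.2129]
ee_rot: [0.056, 0.68, 0.729, 0.056]
force: [16.4, -0.5, -9.4]
grip_width: 0.017
```

```bash

python3 -c "
from h import *
lev()"
```

```text
t 6.93 tcp bench [ -24.4 -186.3  212.9] F [16.4 -0.5 -9.4] w 0.017
rv err [ 0.159  0.006 -0.004]
grasp bench [ -27.4 -186.2  231.4] q~ 0.69 r 118.2
```

Emit:
arm_command(moves=[[0.015,0,0,0,-1.1,0.4,0],[0.015,0,0,0,-1.1,0.45,0],[0.015,0,0,0,-1.1,0.5,0],[0.015,0,0,0,-1.1,0.5,0]])

```text
clock: 7.27
eef_pos: [0.5707, -0.0903, 0.2106]
ee_rot: [0.069, 0.678, 0.729, 0.066]
force: [8.6, 0.6, 8.9]
grip_width: 0.0178
```

```bash

python3 -c "
from h import *
lev()"
```

```text
t 7.27 tcp bench [ -29.1 -186.4  210.6] F [8.6 0.6 8.9] w 0.0178
rv err [ 0.191  0.01  -0.002]
grasp bench [ -32.7 -186.2  229.1] q~ 0.738 r 117.9
```

Emit:
arm_command(moves=[[-0.03,0,0,0,-1.5,0.3,0],[-0.03,0,0,0,-1.6,0.35,0]])

```text
clock: 7.43
eef_pos: [0.5618, -0.0909, 0.2063]
ee_rot: [0.105, 0.673, 0.725, 0.106]
force: [20.3, -0.4, -14.7]
grip_width: 0.0173
```

```bash

python3 -c "
from h import *
s=lev();print(s['joint_pos'].round(2), np.round(s['moment'],2)); cv2.imwrite('pics/s4.png',bot.camera('scene')[130:290,240:440].repeat(3,0).repeat(3,1))"
```

```text
t 7.43 tcp bench [ -38.  -186.4  206.3] F [ 20.3  -0.4 -14.7] w 0.0173
rv err [0.3  0.01 0.  ]
grasp bench [ -43.6 -186.2  224.3] q~ 0.84 r 118.2
[ 0.52  0.42 -0.52  1.93  0.33  0.56 -0.1 ] [-0.23 -3.14 -0.15]
```

View pics/s4.png

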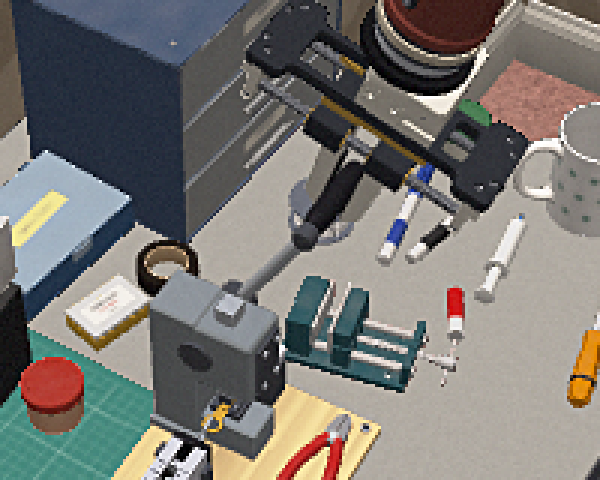

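Emit:
arm_command(moves=[[-0.02,0,0,0,-1.6,0.5,0],[-0.01,0,0,0,-1.6,0.5,0]])

```text
clock: 7.65
eef_pos: [0.5504, -0.0919, 0.1986]
ee_rot: [0.132, 0.667, 0.721, 0.133]
force: [7.4, 0.1, 12.1]
grip_width: 0.0175
```

```bash

python3 -c "
from h import *
s=lev();print(s['joint_pos'].round(2), np.round(s['moment'],2))"
```

```text
t 7.65 tcp bench [ -49.4 -186.6  198.6] F [ 7.4  0.1 12.1] w 0.0175
rv err [0.377 0.012 0.002]
grasp bench [ -56.4 -186.4  216.1] q~ 0.968 r 117.9
[ 0.54  0.4  -0.5   2.04  0.35  0.4  -0.12] [ 0.07 -2.37 -0.07]
```

Emit:
arm_command(moves=[[-0.01,0,0,0,-1.6,0.5,0],[-0.01,0,0,0,-1.6,0.5,0]])

```text
clock: 7.82
eef_pos: [0.5503, -0.0921, 0.1976]
ee_rot: [0.163, 0.659, 0.715, 0.164]
force: [8.9, 0.3, 17.9]
grip_width: 0.0172
```

```bash

python3 -c "
from h import *
s=lev();print(s['joint_pos'].round(2), np.round(s['moment'],2))"
```

```text
t 7.82 tcp bench [ -49.6 -186.7  197.6] F [ 8.9  0.3 17.9] w 0.0172
rv err [0.466 0.017 0.006]
grasp bench [ -58.  -186.4  214.4] q~ 0.988 r 117.5
[ 0.54  0.38 -0.47  2.11  0.38  0.24 -0.14] [ 0.08 -3.16 -0.05]
```

Emit:
arm_command(moves=[[0.03,0,0,0,-1.5,0.3,0],[0.03,0,0,0,-1.5,0.3,0],[0.03,0,0,0,-1.5,0.3,0]])

```text
clock: 8.07
eef_pos: [0.5505, -0.0922, 0.1977]
ee_rot: [0.167, 0.657, 0.717, 0.163]
force: [9.6, 0.5, 12.9]
grip_width: 0.0172
```

```bash

python3 -c "
from h import *
s=lev();print(s['joint_pos'].round(2), np.round(s['moment'],2)); cv2.imwrite('pics/s5.png',bot.camera('scene')[130:290,240:440].repeat(3,0).repeat(3,1)); cv2.imwrite('pics/w5.png',bot.camera('wrist'))"
```

```text
t 8.07 tcp bench [ -49.4 -186.8  197.7] F [ 9.6  0.5 12.9] w 0.0172
rv err [0.47  0.023 0.012]
grasp bench [ -57.9 -186.5  214.5] q~ 0.987 r 117.5
[ 0.53  0.37 -0.46  2.12  0.39  0.23 -0.14] [ 0.31 -2.61 -0.  ]
```

View pics/s5.png

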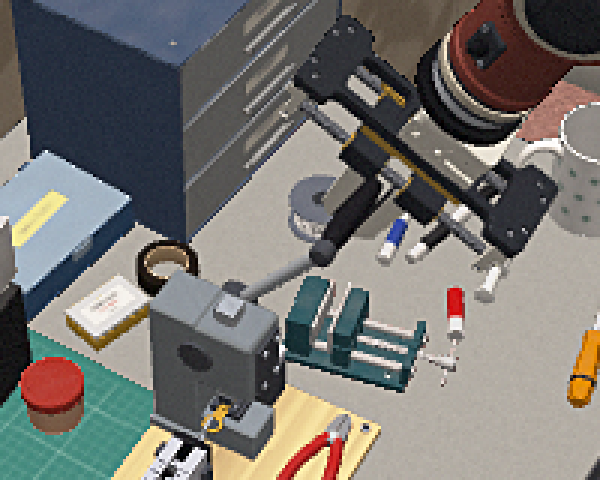

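View pics/w5.png

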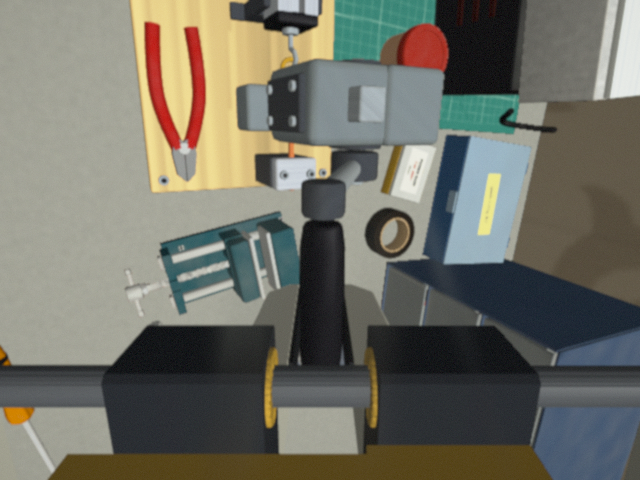

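```bash

python3 -c "
from h import *
for q in (0,.85,.9,.95,1.):
    for y in (-137,-142): print(q,y,proj('scene',W((12+115*np.sin(.35-q),y,120+115*np.cos(.35-q)))).round(1))
    print('grip',proj('scene',W((12+115*np.sin(.35-q),-183,120+115*np.cos(.35-q)))).round(1))
print(bot.tip_of('lever_grip','scene'),bot.tip_of('lever_grip','wrist'))
"
```

```text
0 -137 [303.4 190. ]
0 -142 [304.6 188.6]
grip [314.3 177.1]
0.85 -137 [342.4 208.4]
0.85 -142 [343.5 206.9]
grip [352.6 194.8]
0.9 -137 [344.5 210.2]
0.9 -142 [345.6 208.7]
grip [354.6 196.6]
0.95 -137 [346.4 212.1]
0.95 -142 [347.6 210.6]
grip [356.6 198.4]
1.0 -137 [348.4 214. ]
1.0 -142 [349.5 212.5]
grip [358.4 200.3]
[{'centre': [357.9, 196.5], 'score': 0.56}] [{'centre': [320.8, 306.0], 'score': 0.58}]
```

Emit:
arm_command(moves=[[0.04,0,0,0,-2.4,0.8,0],[0.04,0,0,0,-2.4,0.8,0],[0.04,0,0,0,-2.4,0.8,0],[0.04,0,0,0,-2.4,0.8,0]])

```text
clock: 8.6
eef_pos: [0.555, -0.0931, 0.1902]
ee_rot: [0.185, 0.649, 0.719, 0.169]
force: [-2.5, 3.2, 41.8]
grip_width: 0.0175
```

```bash

python3 -c "
from h import *
s=lev();print(s['joint_pos'].round(2), np.round(s['moment'],2)); cv2.imwrite('pics/s6.png',cv2.resize(bot.camera('scene')[160:260,270:400],None,fx=6,fy=6,interpolation=cv2.INTER_CUBIC))"
```

```text
t 8.6 tcp bench [ -45.  -188.1  190.2] F [-2.5  3.2 41.8] w 0.0175
rv err [0.505 0.041 0.027]
grasp bench [ -54.1 -187.5  206.6] q~ 1.002 r 108.9
[ 0.46  0.38 -0.37  2.15  0.44  0.15 -0.18] [ 0.51 -3.61  0.11]
```

View pics/s6.png

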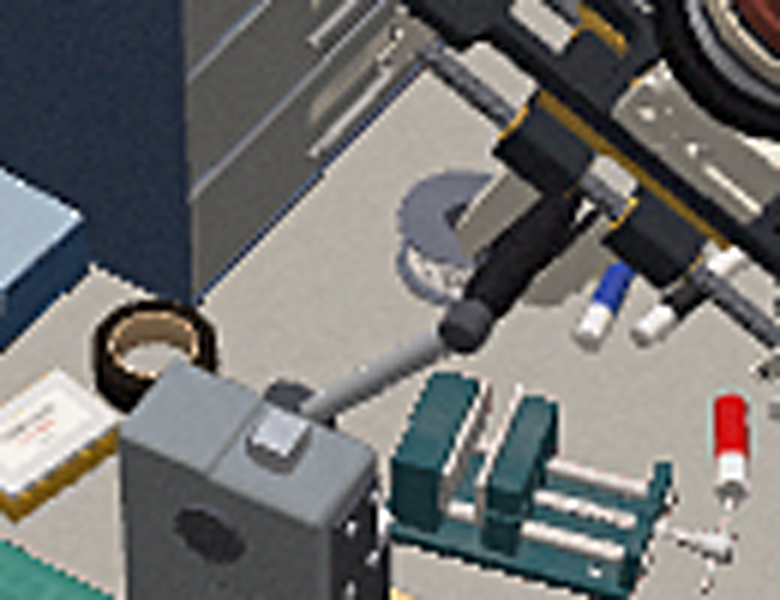

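Emit:
arm_command(moves=[[0.03,0,-0.01,0,-0.8,-0.5,0],[0.03,0,-0.01,0,-0.6,-0.4,0]])

```text
clock: 8.82
eef_pos: [0.5577, -0.0917, 0.204]
ee_rot: [0.182, 0.642, 0.727, 0.162]
force: [27.3, -0.8, -26.0]
grip_width: 0.0173
```

```bash

python3 -c "
from h import *
s=lev();print(s['joint_pos'].round(2), np.round(s['moment'],2))"
```

```text
t 8.82 tcp bench [ -42.2 -186.9  204. ] F [ 27.3  -0.8 -26. ] w 0.0173
rv err [0.489 0.047 0.048]
grasp bench [ -51.  -186.3  220.6] q~ 0.909 r 118.7
[ 0.5   0.37 -0.44  2.11  0.42  0.22 -0.14] [-0.02 -2.09 -0.24]
```

Emit:
arm_command(moves=[[0.03,0.01,0.01,0,-0.2,0,0],[0.03,0.01,0.01,0,-0.1,0,0]])

```text
clock: 8.98
eef_pos: [0.5645, -0.0909, 0.2089]
ee_rot: [0.159, 0.651, 0.726, 0.155]
force: [13.9, -0.2, -13.5]
grip_width: 0.0176
```

```bash

python3 -c "
from h import *
s=lev();print(s['joint_pos'].round(2), np.round(s['moment'],2))"
```

```text
t 8.98 tcp bench [ -35.3 -186.6  208.9] F [ 13.9  -0.2 -13.5] w 0.0176
rv err [0.448 0.023 0.033]
grasp bench [ -43.5 -186.3  225.8] q~ 0.833 r 119.5
[ 0.55  0.39 -0.51  2.05  0.38  0.32 -0.11] [-0.41 -1.04 -0.25]
```

Emit:
arm_command(moves=[[0.035,0,0.01,0,0.1,0.1,0],[0.035,0,0.01,0,0.1,0.1,0],[0.035,0,0.01,0,0.1,0.1,0]])

```text
clock: 9.23
eef_pos: [0.5764, -0.0901, 0.2142]
ee_rot: [0.128, 0.669, 0.721, 0.125]
force: [6.1, -0.0, -1.9]
grip_width: 0.0173
```

```bash

python3 -c "
from h import *
s=lev();print(s['joint_pos'].round(2), np.round(s['moment'],2))"
```

```text
t 9.23 tcp bench [ -23.4 -186.7  214.2] F [ 6.1 -0.  -1.9] w 0.0173
rv err [0.359 0.017 0.001]
grasp bench [ -30.  -186.3  231.8] q~ 0.709 r 119.5
[ 0.52  0.42 -0.51  1.94  0.35  0.5  -0.12] [-0.25 -0.47  0.04]
```

Emit:
arm_command(moves=[[0.04,0,0,0,0.2,0.1,0],[0.04,0,0,0,0.2,0.1,0],[0.04,0,0,0,0.2,0.1,0]])

```text
clock: 9.48
eef_pos: [0.5876, -0.0893, 0.2179]
ee_rot: [0.09, 0.675, 0.728, 0.083]
force: [5.9, 0.3, -3.1]
grip_width: 0.0174
```

```bash

python3 -c "
from h import *
s=lev();print(s['joint_pos'].round(2), np.round(s['moment'],2))"
```

```text
t 9.48 tcp bench [ -12.2 -186.7  217.9] F [ 5.9  0.3 -3.1] w 0.0174
rv err [0.245 0.019 0.001]
grasp bench [ -16.8 -186.3  236.2] q~ 0.593 r 119.7
[ 0.48  0.46 -0.51  1.81  0.33  0.7  -0.11] [-0.1  -0.55  0.08]
```

Emit:
arm_command(moves=[[0.03,0,0,0,0.3,0.1,0],[0.03,0,0,0,0.3,0.15,0],[0.03,0,0,0,0.3,0.15,0],[0.03,0,0,0,0.3,0.1,0]])

```text
clock: 9.82
eef_pos: [0.6044, -0.088, 0.2205]
ee_rot: [0.052, 0.679, 0.731, 0.04]
force: [1.7, -0.3, 1.4]
grip_width: 0.0172
```

```bash

python3 -c "
from h import *
s=lev();print(s['joint_pos'].round(2), np.round(s['moment'],2))"
```

```text
t 9.82 tcp bench [   4.7 -186.6  220.5] F [ 1.7 -0.3  1.4] w 0.0172
rv err [0.13  0.021 0.   ]
grasp bench [   2.3 -186.2  239.2] q~ 0.431 r 119.6
[ 0.43  0.53 -0.5   1.66  0.33  0.9  -0.11] [-0.14 -0.27  0.04]
```

Emit:
arm_command(moves=[[0.015,0,0,0,0.4,0.1,0],[0.015,0,0,0,0.4,0.1,0],[0.015,0,0,0,0.4,0.1,0],[0.015,0,0,0,0.4,0.15,0]])

```text
clock: 10.15
eef_pos: [0.6212, -0.0867, 0.22]
ee_rot: [0.031, 0.68, 0.732, 0.017]
force: [1.5, 0.6, 1.9]
grip_width: 0.0169
```

```bash

python3 -c "
from h import *
s=lev();print(s['joint_pos'].round(2), np.round(s['moment'],2))"
```

```text
t 10.15 tcp bench [  21.5 -186.6  220. ] F [1.5 0.6 1.9] w 0.0169
rv err [ 0.066  0.022 -0.   ]
grasp bench [  20.3 -186.2  238.8] q~ 0.28 r 119.0
[ 0.39  0.58 -0.49  1.55  0.33  1.02 -0.11] [-0.07 -0.18  0.06]
```

Emit:
arm_command(moves=[[0.01,0,0,0,0.5,0.15,0],[0.01,0,0,0,0.5,0.2,0],[0.01,0,0,0,0.5,0.25,0],[0.01,0,0,0,0.5,0.25,0]])

```text
clock: 10.48
eef_pos: [0.6426, -0.0851, 0.2152]
ee_rot: [0.017, 0.68, 0.733, 0.001]
force: [1.0, 0.5, 2.8]
grip_width: 0.0177
```

```bash

python3 -c "
from h import *
s=lev();print(s['joint_pos'].round(2), np.round(s['moment'],2))"
```

```text
t 10.48 tcp bench [  43.  -186.6  215.2] F [1.  0.5 2.8] w 0.0177
rv err [ 0.025  0.023 -0.001]
grasp bench [  42.5 -186.2  234. ] q~ 0.089 r 118.0
[ 0.36  0.64 -0.48  1.45  0.34  1.1  -0.11] [ 0.   -0.08  0.02]
```

Emit:
arm_command(moves=[[0,0,0,0,0.5,0.25,0],[0,0,0,0,0.5,0.2,0],[0,0,0,0,0.4,0.1,0],[0,0,0,0,0.3,0.1,0]])

```text
clock: 10.82
eef_pos: [0.6531, -0.0844, 0.2108]
ee_rot: [0.01, 0.681, 0.732, -0.007]
force: [-8.4, 0.0, 12.7]
grip_width: 0.0171
```

```bash

python3 -c "
from h import *
s=lev();print(s['joint_pos'].round(2), np.round(s['moment'],2)); cv2.imwrite('pics/s7.png',cv2.resize(bot.camera('scene')[160:260,270:400],None,fx=6,fy=6,interpolation=cv2.INTER_CUBIC));print(bot.tip_of('lever_grip','scene'))"
```

```text
t 10.82 tcp bench [  53.6 -186.7  210.8] F [-8.4  0.  12.7] w 0.0171
rv err [ 0.003  0.025 -0.002]
grasp bench [  53.5 -186.2  229.6] q~ -0.012 r 117.2
[ 0.34  0.67 -0.47  1.41  0.34  1.14 -0.11] [-0.12  1.76 -0.06]
[{'centre': [311.6, 174.9], 'score': 0.89}]
```

View pics/s7.png

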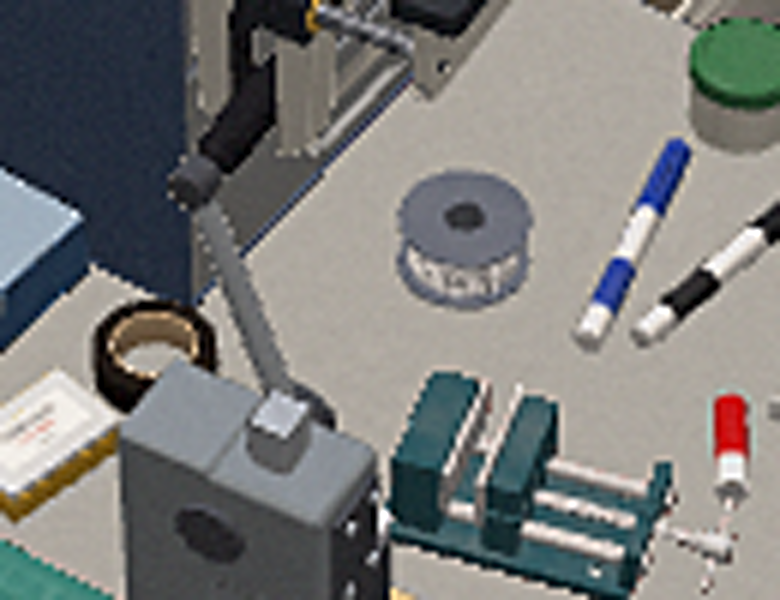

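Emit:
arm_command(moves=[[0,0,0,0,-0.1,-0.1,0],[0,0,0,0,0,0,0.6],[0,0,0,0,0,0,0.6],[0,0,0,0,0,0,0.6],[0,0,0,0,0,0,0.6],[0,0,0,0,0,0,0.6],[0,0,0,0,0,0,0.6]])

```text
clock: 11.5
eef_pos: [0.6499, -0.0849, 0.2076]
ee_rot: [0.007, 0.681, 0.732, -0.01]
force: [-0.6, 0.5, 1.8]
grip_width: 0.0528
```

```bash

python3 -c "
from h import *
s=lev(); cv2.imwrite('pics/w7.png',bot.camera('wrist'));cv2.imwrite('pics/s8.png',cv2.resize(bot.camera('scene')[160:260,270:400],None,fx=6,fy=6,interpolation=cv2.INTER_CUBIC));print(bot.tip_of('lever_grip','scene'))"
```

```text
t 11.5 tcp bench [  50.3 -187.   207.6] F [-0.6  0.5  1.8] w 0.0528
rv err [-0.005  0.025 -0.002]
grasp bench [  50.4 -186.5  226.4] q~ 0.003 r 113.1
[{'centre': [313.7, 174.4], 'score': 0.59}]
```

View pics/w7.png

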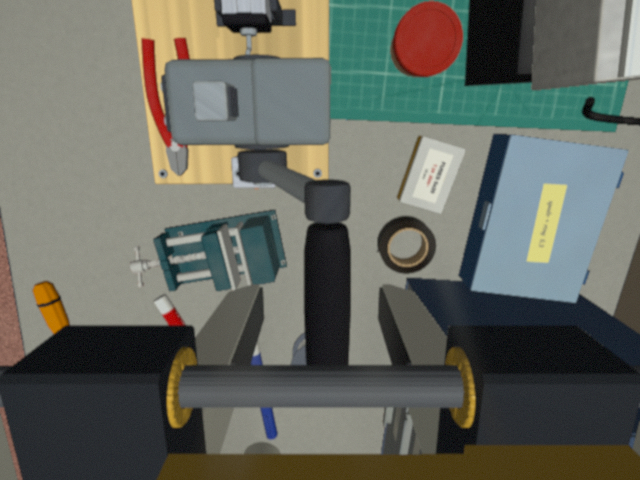

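Emit:
arm_command(moves=[[0,0,0,0,0,-2.5,0.6],[0,0,0,0,0,-3.0,0.6],[0,0,0,0,0,-3.0,0.6],[0,0,0,0.5,0,-2.5,0.6]])

```text
clock: 11.98
eef_pos: [0.6461, -0.0796, 0.3134]
ee_rot: [0.001, 0.681, 0.732, -0.016]
force: [0.5, -0.8, 0.6]
grip_width: 0.0557
```

```bash

python3 -c "
from h import *
s=lev()
print(at_z('top',(245,157.5),0),at_z('top',(323,150),0),at_z('scene',(182,306),0),at_z('scene',(240,262),0.0))
k=W((-4,131,52)); print(k, proj('top',k),proj('wrist',k))
plan(W((-4,131,200)),Rdes(),10)"
```

```text
t 11.98 tcp bench [  46.9 -181.4  313.4] F [ 0.5 -0.8  0.6] w 0.0557
rv err [-0.022  0.024 -0.003]
grasp bench [  47.3 -180.9  332.2] q~ 0.185 r 215.1
[0.74395578 0.22572719 0.        ] [0.76590965 0.03039467 0.        ] [0.7975916  0.24019265 0.        ] [0.76893571 0.06776193 0.        ]
[0.57204759 0.22813753 0.052     ] [237.51285978 222.4305475 ] [ 264.77950535 -165.37651129]
[-0.002, 0.002, -0.0, 3.15, -0.5, 1.07, 1.0]
[-0.002, 0.002, -0.0, 3.15, -0.5, 1.08, 1.0]
[-0.002, 0.002, -0.0, 3.14, -0.5, 1.08, 1.0]
[-0.002, 0.002, -0.0, 3.14, -0.5, 1.09, 1.0]
[-0.002, 0.002, -0.0, 3.14, -0.5, 1.1, 1.0]
[-0.002, 0.002, -0.0, 3.14, -0.5, 1.1, 1.0]
[-0.002, 0.002, -0.0, 3.13, -0.5, 1.11, 1.0]
[-0.002, 0.002, -0.0, 3.13, -0.5, 1.11, 1.0]
[-0.002, 0.002, -0.0, 3.13, -0.51, 1.12, 1.0]
[-0.002, 0.002, -0.0, 3.13, -0.51, 1.13, 1.0]
total rv [-0.022  0.024 -0.003] shift cm [31.48 -4.95 10.7 ]
```

Emit:
arm_command(moves=[[0,0.01,0,3.2,-0.5,0,0.6],[0,0.01,0,3.2,-0.5,0,0.6],[0,0,0,3.2,-0.5,0,0.6],[0,0,0,3.2,-0.5,0,0.6],[0,0,0,3.2,-0.5,1.0,0.6],[0,0,0,3.2,-0.5,1.5,0.6],[0,0,0,3.2,-0.5,2.0,0.6],[0,0,0,3.2,-0.5,2.0,0.6]])

```text
clock: 12.65
eef_pos: [0.5982, 0.1734, 0.2592]
ee_rot: [0.007, 0.69, 0.724, 0.002]
force: [0.4, -0.1, 0.2]
grip_width: 0.0559
```

Emit:
arm_command(moves=[[0,0,0,3.0,-0.5,2.0,0.6],[0,0,0,3.0,-0.3,2.0,0.6],[0,0,0,0,0,0,0.6]])

```text
clock: 12.9
eef_pos: [0.5811, 0.2444, 0.2145]
ee_rot: [0.003, 0.685, 0.728, 0.001]
force: [-1.6, 1.9, 0.6]
grip_width: 0.0558
```

```bash

python3 -c "
from h import *
s=st();cv2.imwrite('pics/w8.png',bot.camera('wrist'))
for l in ['knob','pointer','index']:
    r=bot.tip_of(l,'wrist'); z=.052 if l=='knob' else .071
    print(l,[(np.round(x['centre'],1),round(x['score'],2), bench(at_z('wrist',x['centre'],z)).round(1)) for x in r[:2]])
print(proj('wrist',W((-4,131,52))))
plan(W((-4,131,52-18.8)),Rdes(),1)"
```

```text
t 12.9 tcp bench [  6.3 146.6 214.5] F [-1.6  1.9  0.6] w 0.0558
rv err [ 0.006  0.002 -0.014]
knob [(array([309.4, 238.7]), 0.77, array([  3.2, 124.5,  52. ]))]
pointer []
index [(array([309.9, 355.8]), 0.58, array([ 2.7, 16.7, 71. ]))]
[297.54306563 227.4290485 ]
[0.016, 0.007, -0.028, -0.49, -1.92, 18.55, 1.0]
total rv [ 0.016  0.007 -0.028] shift cm [-0.49 -1.92 18.55]
```

View pics/w8.png

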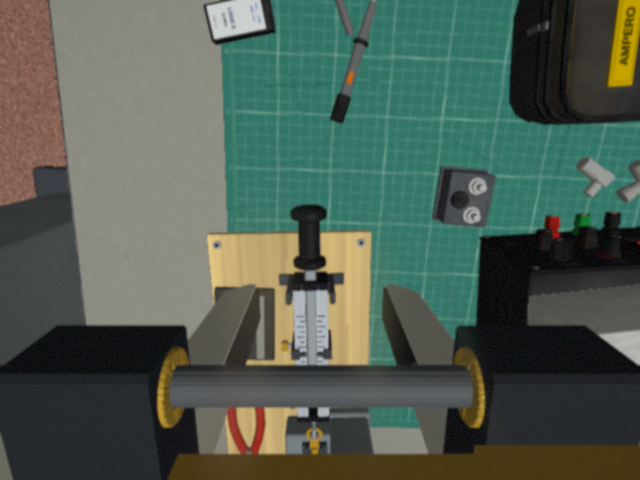

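Emit:
arm_command(moves=[[0,0,0,-3.0,-0.3,0.5,0.6],[0,0,0,-3.0,-0.3,1.0,0.6],[0,0,0,-3.0,-0.3,1.0,0.6],[0,0,0,-3.0,-0.3,1.0,0.6],[0,0,0,-2.0,0,1.0,0.6],[0,0,0,0,0,0,0.6],[0,0,0,0,0,0,0.6],[0,0,0,0,0,0,0.6]])

```text
clock: 13.77
eef_pos: [0.5922, 0.0748, 0.1821]
ee_rot: [0.016, 0.7, 0.714, 0.01]
force: [0.5, -0.2, 0.7]
grip_width: 0.0561
```

```bash

python3 -c "
from h import *
s=st();cv2.imwrite('pics/w9.png',bot.camera('wrist')); st()
for l in ['knob','pointer','index']:
    r=bot.tip_of(l,'wrist'); z=.052 if l=='knob' else .071
    print(l,[(np.round(x['centre'],1),round(x['score'],2), bench(at_z('wrist',x['centre'],z)).round(1)) for x in r[:2]])
"
```

```text
t 13.77 tcp bench [  4.7 -23.4 182.1] F [ 0.5 -0.2  0.7] w 0.0561
rv err [ 0.037  0.01  -0.054]
t 13.82 tcp bench [  5.  -22.5 182.5] F [ 0.4 -0.1  0.1] w 0.0558
rv err [ 0.038  0.01  -0.052]
knob [(array([287.5,   4.6]), 0.86, array([ -3.1, 133.9,  52. ]))]
pointer [(array([304.7, 222.6]), 0.72, array([-1. , -8.6, 71. ]))]
index [(array([300.1, 162.7]), 0.77, array([-1.9, 34.1, 71. ]))]
```

View pics/w9.png

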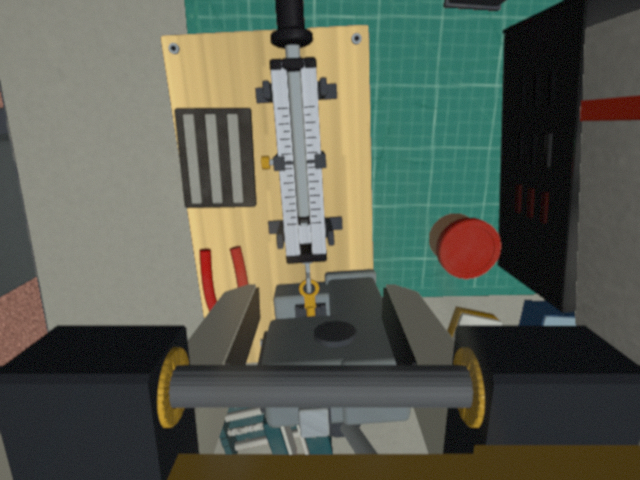

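```bash
python3 -c "
from h import *
a=cv2.imread('pics/w9.png')[120:270,240:360]; cv2.imwrite('pics/c9.png',cv2.resize(a,None,fx=4,fy=4,interpolation=cv2.INTER_CUBIC))"
```

```text
(no output)
```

View pics/c9.png

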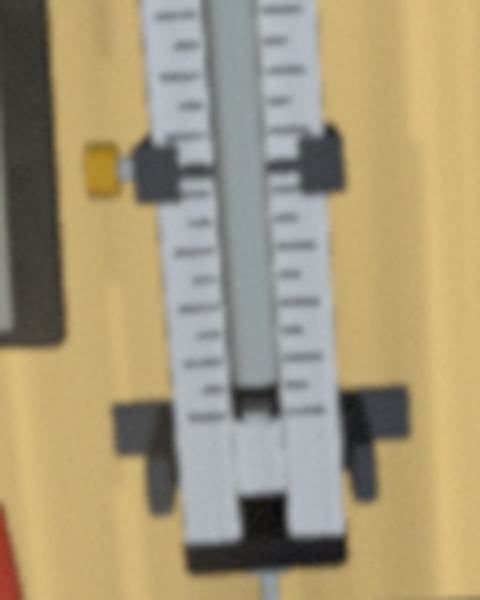

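Emit:
arm_command(moves=[[0.01,0,-0.015,3.0,-0.1,0,0.6],[0.01,0,-0.015,3.0,-0.1,0,0.6],[0.01,0,-0.015,3.0,-0.1,0,0.6],[0.01,0,-0.01,3.0,-0.1,0,0.6],[0,0,0,2.5,-0.1,0,0.6],[0,0,0,0,0,0,0.6],[0,0,0,0,0,0,0.6]])

```text
clock: 14.55
eef_pos: [0.5766, 0.2381, 0.1824]
ee_rot: [0.0, 0.673, 0.74, -0.002]
force: [0.4, -1.0, 0.0]
grip_width: 0.0557
```

```bash

python3 -c "
from h import *
s=st();cv2.imwrite('pics/w10.png',bot.camera('wrist')); st()
for l in ['knob','pointer','index']:
    r=bot.tip_of(l,'wrist'); z=.052 if l=='knob' else .071
    print(l,[(np.round(x['centre'],1),round(x['score'],2), bench(at_z('wrist',x['centre'],z)).round(1)) for x in r[:2]])
plan(W((-4,131,52-18.8)),Rdes(),1)
"
```

```text
t 14.55 tcp bench [  1.3 140.6 182.4] F [ 0.4 -1.   0. ] w 0.0557
rv err [-0.002  0.003  0.02 ]
t 14.6 tcp bench [  0.8 141.7 182.6] F [-0.8  0.9  0.4] w 0.0561
rv err [-0.003  0.001  0.021]
knob [(array([311.2, 242.9]), 0.72, array([ -5.3, 130.7,  52. ]))]
pointer [(array([311.3, 417.5]), 0.69, array([ -3. , -17.6,  71. ]))]
index []
[-0.002, 0.005, 0.014, -0.47, -0.58, 14.92, 1.0]
total rv [-0.002  0.005  0.014] shift cm [-0.47 -0.58 14.92]
```

View pics/w10.png

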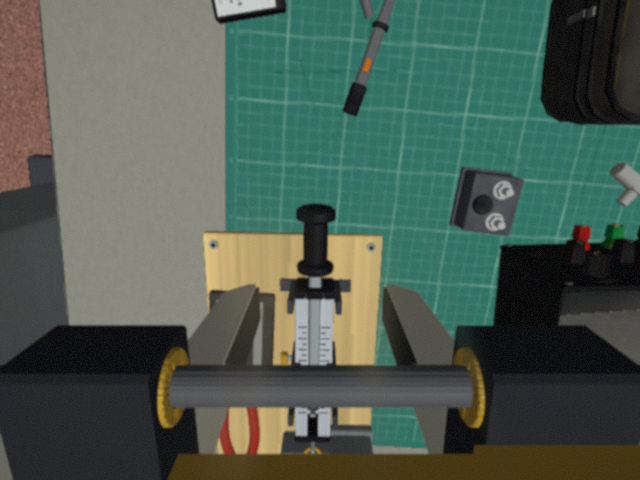

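Emit:
arm_command(moves=[[0,0,0.01,-0.3,-0.3,2.4,0.6],[0,0,0.01,-0.3,-0.3,2.4,0.6],[0,0,0,-0.2,0,2.4,0.6],[0,0,0,0,0,2.4,0.6],[0,0,0,0,0,0,0.6],[0,0,0,0,0,0,0.6]])

```text
clock: 15.25
eef_pos: [0.5784, 0.2139, 0.086]
ee_rot: [0.006, 0.689, 0.725, -0.001]
force: [0.3, 0.4, 0.4]
grip_width: 0.0555
```

```bash

python3 -c "
from h import *
s=st();cv2.imwrite('pics/w11.png',bot.camera('wrist')); st()
for l in ['knob']:
    r=bot.tip_of(l,'wrist'); z=.052 if l=='knob' else .071
    print(l,[(np.round(x['centre'],1),round(x['score'],2), bench(at_z('wrist',x['centre'],z)).round(1)) for x in r[:2]])
plan(W((-4,131,52-18.8)),Rdes(),1)
"
```

```text
t 15.25 tcp bench [  1.3 116.3  86. ] F [0.3 0.4 0.4] w 0.0555
rv err [ 0.006  0.01  -0.024]
t 15.3 tcp bench [  1.  115.7  85.9] F [-0.  -0.6 -0.6] w 0.0558
rv err [ 0.005  0.011 -0.024]
knob [(array([311. , 249.8]), 0.76, array([ -2. , 131.7,  52. ]))]
[0.007, 0.01, -0.024, 1.47, -0.62, 5.33, 1.0]
total rv [ 0.007  0.01  -0.024] shift cm [ 1.47 -0.62  5.33]
```

View pics/w11.png

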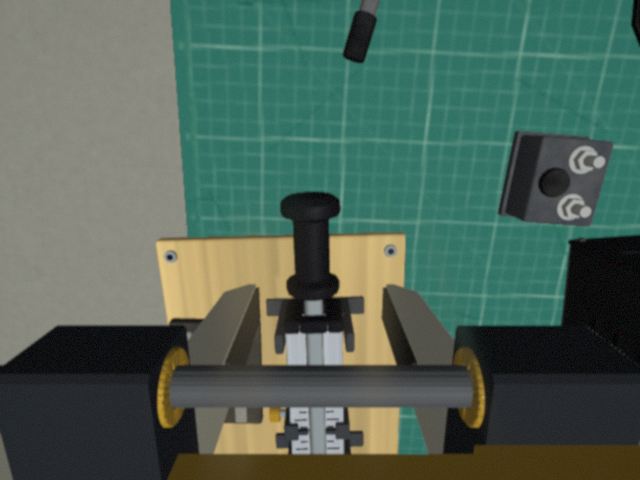

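Emit:
arm_command(moves=[[0,0.005,-0.01,0.8,-0.3,1.0,0.6],[0,0.005,-0.01,0.8,-0.2,1.0,0.6],[0,0,0,0,0,1.0,0.6],[0,0,0,0,0,0,0.6],[0,0,0,0,0,0,0.6]])

```text
clock: 15.77
eef_pos: [0.5752, 0.234, 0.0587]
ee_rot: [0.003, 0.681, 0.733, 0.008]
force: [-1.0, 0.8, 0.4]
grip_width: 0.056
```

```bash

python3 -c "
from h import *
s=st()
plan(W((-3.5,131.5,52-18.8)),Rdes(),1)
"
```

```text
t 15.77 tcp bench [ -0.4 136.7  58.7] F [-1.   0.8  0.4] w 0.056
rv err [ 0.016 -0.006 -0.001]
[0.016, -0.006, -0.001, -0.53, -0.34, 2.54, 1.0]
total rv [ 0.016 -0.006 -0.001] shift cm [-0.53 -0.34  2.54]
```

Emit:
arm_command(moves=[[0.01,0,0,-0.3,-0.2,1.2,0.6],[0,0,0,-0.1,-0.1,1.1,0.6],[0,0,0,0,0,0.2,0.6],[0,0,0,0,0,0,0.6],[0,0,0,0,0,0,0.6]])

```text
clock: 16.18
eef_pos: [0.5723, 0.2293, 0.0304]
ee_rot: [-0.0, 0.681, 0.733, 0.003]
force: [1.0, 0.2, 0.3]
grip_width: 0.0555
```

```bash

python3 -c "
from h import *
s=st();cv2.imwrite('pics/w12.png',bot.camera('wrist'))
plan(W((-3.5,131.5,52-18.8)),Rdes(),1)
"
```

```text
t 16.18 tcp bench [ -3.6 132.1  30.4] F [1.  0.2 0.3] w 0.0555
rv err [ 0.004 -0.005 -0.001]
[0.004, -0.005, -0.001, -0.06, 0.0, -0.27, 1.0]
total rv [ 0.004 -0.005 -0.001] shift cm [-0.06  0.   -0.27]
```

View pics/w12.png

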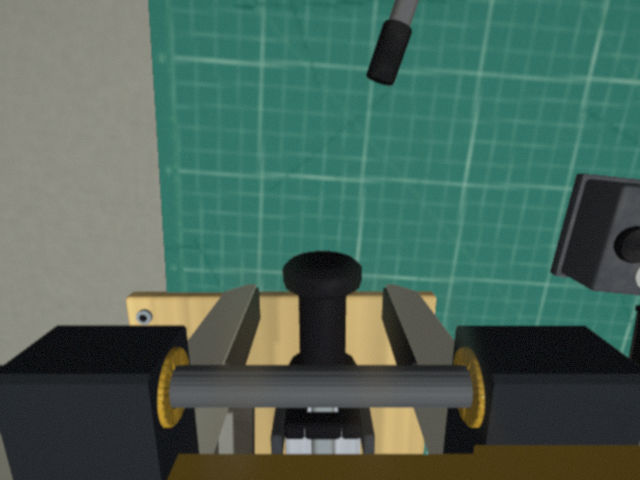

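Emit:
arm_command(moves=[[0,0,0,0,0,-0.2,0],[0,0,0,0,0,0,0],[0,0,0,0,0,0,0],[0,0,0,0,0,0,0],[0,0,0,0,0,0,0],[0,0,0,0,0,0,0],[0,0,0,0,0,0,0]], squeeze=35)

```text
clock: 16.82
eef_pos: [0.5731, 0.2298, 0.0345]
ee_rot: [-0.0, 0.681, 0.733, 0.004]
force: [-0.3, -0.3, -0.6]
grip_width: 0.0181
```

```bash

python3 -c "
from h import *
s=st();cv2.imwrite('pics/w13.png',bot.camera('wrist'))
"
```

```text
t 16.82 tcp bench [ -2.9 132.6  34.5] F [-0.3 -0.3 -0.6] w 0.0181
rv err [ 0.006 -0.006 -0.001]
```

View pics/w13.png

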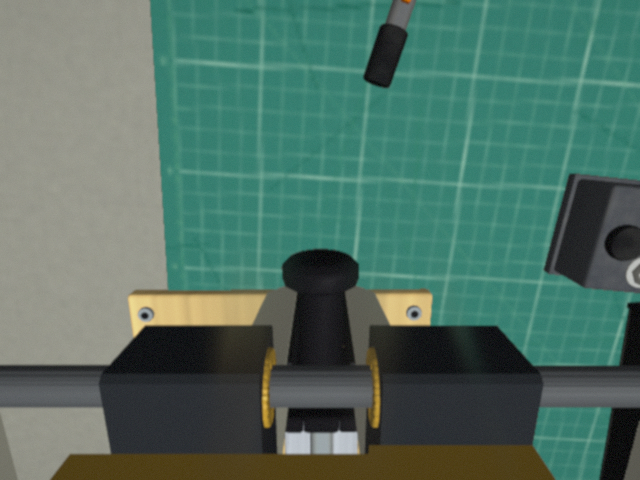

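Emit:
arm_command(moves=[[0,0,0,0.6,0,0,0],[0,0,0,0.6,0,0,0],[0,0,0,0.6,0,0,0],[0,0,0,0.6,0,0,0]])

```text
clock: 17.2
eef_pos: [0.5717, 0.2476, 0.0343]
ee_rot: [0.003, 0.682, 0.731, -0.001]
force: [-0.8, -4.2, 2.8]
grip_width: 0.0183
```

```bash
cat >> h.py <<'E'
def g():
    s=st(); print("grasp bench",bench(np.array(s["eef_pos"])-rot(s["ee_rot"])[:,2]*.0188).round(1))
E
python3 -c "
from h import *
g()
"
```

```text
t 17.2 tcp bench [ -2.9 150.4  34.3] F [-0.8 -4.2  2.8] w 0.0183
rv err [ 0.004  0.006 -0.005]
grasp bench [ -3.  150.5  53.1]
```

Emit:
arm_command(moves=[[0,0,0,0.5,0,0,0],[0,0,0,0.5,0,0,0],[0,0,0,0.4,0,0,0]])

```text
clock: 17.45
eef_pos: [0.5708, 0.2588, 0.0343]
ee_rot: [0.006, 0.682, 0.731, -0.004]
force: [-0.4, -6.5, 3.5]
grip_width: 0.0183
```

```bash

python3 -c "
from h import *
g()
for n in ('scene','top'):
    im=bot.camera(n)
    u=proj(n,W((-4,20,71))).astype(int); print(n,u)
    for l in ('pointer','index','knob'):
        r=bot.tip_of(l,n); z=.052 if l=='knob' else .071
        print(l,[(np.round(x['centre'],1),round(x['score'],2),bench(at_z(n,x['centre'],z)).round(1)) for x in r[:2]])
    c=im[u[1]-40:u[1]+40,u[0]-50:u[0]+50]; cv2.imwrite('pics/p14_%s.png'%n,cv2.resize(c,None,fx=7,fy=7,interpolation=cv2.INTER_CUBIC))
g()
"
```

```text
t 17.45 tcp bench [ -2.9 161.7  34.3] F [-0.4 -6.5  3.5] w 0.0183
rv err [ 0.002  0.015 -0.006]
grasp bench [ -3.  162.   53.1]
scene [289 295]
pointer [(array([343.5, 203.4]), 0.61, array([  25.5, -280.5,   71. ])), (array([291.7, 295. ]), 0.6, array([-6.9, 16.5, 71. ]))]
index [(array([287.4, 301.6]), 0.55, array([-7.9, 35.6, 71. ]))]
knob [(array([256.2, 350.2]), 0.77, array([ -7.9, 157.7,  52. ]))]
top [283 218]
pointer [(array([286.7, 217.4]), 0.62, array([-1.9, 13.5, 71. ]))]
index [(array([278.9, 219.2]), 0.59, array([-5. , 31.7, 71. ])), (array([313.4, 169. ]), 0.33, array([108.5, -54.3,  71. ]))]
knob [(array([434.6, 193.6]), 0.72, array([  37.2, -335.3,   52. ]))]
t 17.85 tcp bench [ -2.9 161.5  34.3] F [-1.3 -5.3  4.2] w 0.0177
rv err [ 0.002  0.014 -0.006]
grasp bench [ -3.  161.8  53.1]
```

View pics/p14_scene.png

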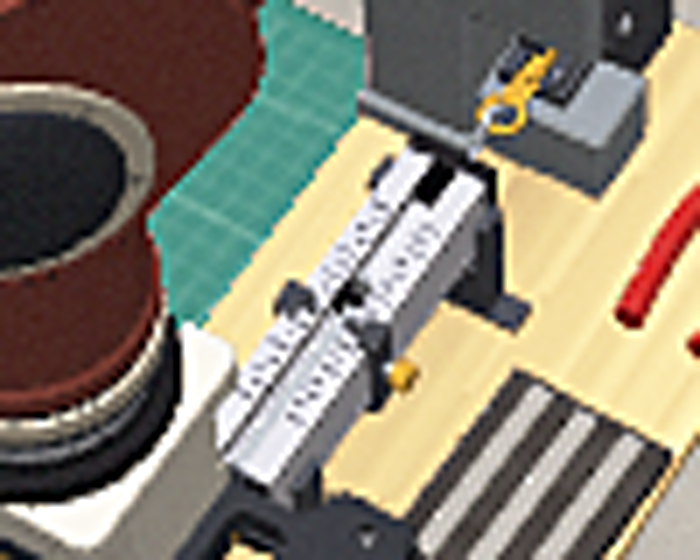

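View pics/p14_top.png

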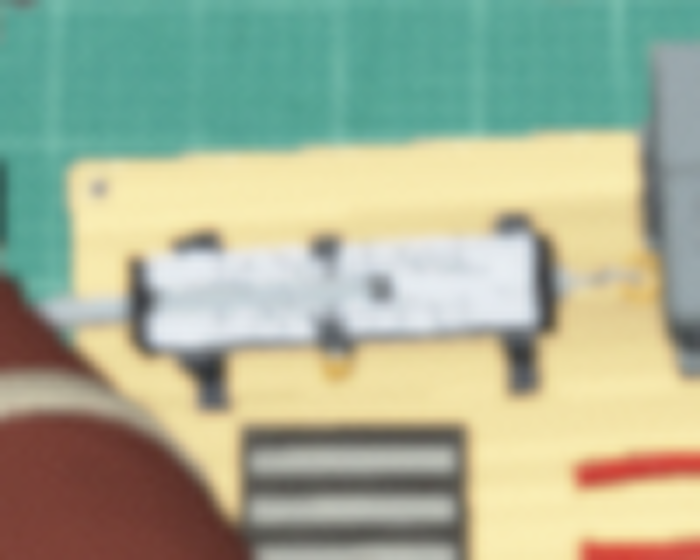

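```bash

python3 -c "
from h import *
im=bot.camera('scene'); cv2.imwrite('pics/scene15.png',im)
for y in (-10,0,10,16,20,34.5,36.5): print(y,proj('scene',W((-4,y,71))).round(1),proj('top',W((-4,y,71))).round(1))
x0,y0=270,270
c=im[y0:y0+50,x0:x0+50]; o=im=cv2.imread('pics/scene0.png')[y0:y0+50,x0:x0+50]
both=np.hstack([o,c]); cv2.imwrite('pics/p15.png',cv2.resize(both,None,fx=8,fy=8,interpolation=cv2.INTER_CUBIC))
"
```

```text
-10 [296.9 285.7] [296.9 217.7]
0 [294.5 289. ] [292.6 218. ]
10 [292.1 292.3] [288.3 218.2]
16 [290.7 294.3] [285.7 218.4]
20 [289.7 295.6] [283.9 218.5]
34.5 [286.1 300.5] [277.7 218.8]
36.5 [285.6 301.2] [276.8 218.9]
```

View pics/p15.png

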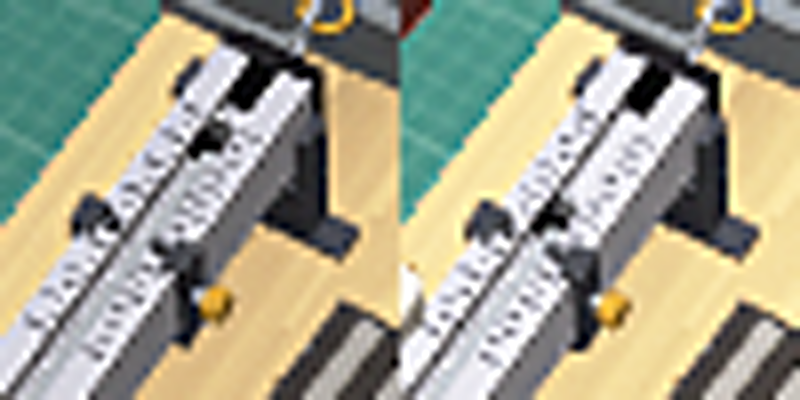

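Emit:
arm_command(moves=[[0,0,0,0.5,0,0,0],[0,0,0,0.5,0,0,0],[0,0,0,0.4,0,0,0]])

```text
clock: 18.15
eef_pos: [0.5703, 0.2658, 0.0343]
ee_rot: [0.01, 0.683, 0.73, -0.01]
force: [-1.1, -6.9, 4.4]
grip_width: 0.018
```

```bash
cat > look.py <<'E'
from h import *
import sys
g()
for n in ('scene','top'):
    im=bot.camera(n); cv2.imwrite('pics/%s_%s.png'%(n,sys.argv[1]),im)
    for l in ('pointer','index'):
        r=bot.tip_of(l,n)
        print(l,[(np.round(x['centre'],1),round(x['score'],2),bench(at_z(n,x['centre'],.071)).round(1)) for x in r[:2]])
    u=proj(n,W((-4,25,71))).astype(int); c=im[u[1]-25:u[1]+25,u[0]-25:u[0]+25]
    cv2.imwrite('pics/q_%s_%s.png'%(n,sys.argv[1]),cv2.resize(c,None,fx=11,fy=11,interpolation=cv2.INTER_CUBIC))
a,b=[cv2.imread('pics/q_%s_%s.png'%(n,sys.argv[1])) for n in ('scene','top')]
cv2.imwrite('pics/q_%s.png'%sys.argv[1],cv2.resize(np.hstack([a,b]),(800,400)))
g()
E
python3 look.py 16
```

```text
t 18.15 tcp bench [ -3.  168.7  34.3] F [-1.1 -6.9  4.4] w 0.018
rv err [-0.001  0.028 -0.009]
grasp bench [ -3.  169.2  53. ]
pointer [(array([291.4, 296.6]), 0.64, array([-8.5, 20.4, 71. ]))]
index [(array([287.7, 297.9]), 0.43, array([-3.4, 27.2, 71. ]))]
pointer [(array([221.1, 226.1]), 0.74, array([-13.2, 165.7,  71. ])), (array([283.5, 220.2]), 0.61, array([-7.9, 21.2, 71. ]))]
index [(array([279.4, 220.4]), 0.52, array([-7.8, 30.7, 71. ]))]
t 18.45 tcp bench [ -3.  168.9  34.2] F [-0.7 -6.   3.5] w 0.018
rv err [-0.     0.027 -0.009]
grasp bench [ -3.  169.5  53. ]
```

View pics/q_16.png

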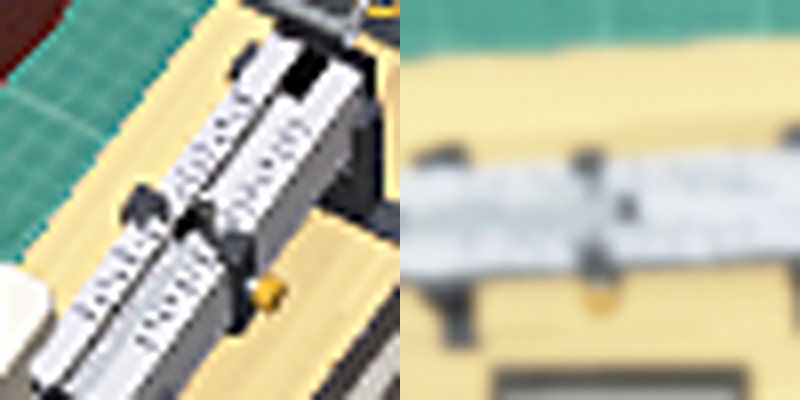

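Emit:
arm_command(moves=[[0,-0.005,0,0.5,0,0,0],[0,-0.005,0,0.5,0,0,0]])

```text
clock: 18.62
eef_pos: [0.5699, 0.2696, 0.0342]
ee_rot: [0.017, 0.684, 0.729, -0.018]
force: [-1.6, -7.6, 6.2]
grip_width: 0.0178
```

```bash
python3 look.py 17
```

```text
t 18.62 tcp bench [ -3.  172.5  34.2] F [-1.6 -7.6  6.2] w 0.0178
rv err [-0.003  0.049 -0.012]
grasp bench [ -3.  173.4  52.9]
pointer [(array([290. , 298.2]), 0.57, array([-8.1, 25.4, 71. ]))]
index [(array([286.7, 297.4]), 0.49, array([-0.8, 27.2, 71. ]))]
pointer [(array([278.5, 219.4]), 0.74, array([-5.4, 32.6, 71. ]))]
index [(array([278.3, 217.3]), 0.53, array([-0.5, 32.8, 71. ]))]
t 18.92 tcp bench [ -3.  172.9  34.2] F [-0.8 -6.8  5.9] w 0.0182
rv err [-0.003  0.048 -0.012]
grasp bench [ -3.  173.8  52.9]
```

View pics/q_17.png

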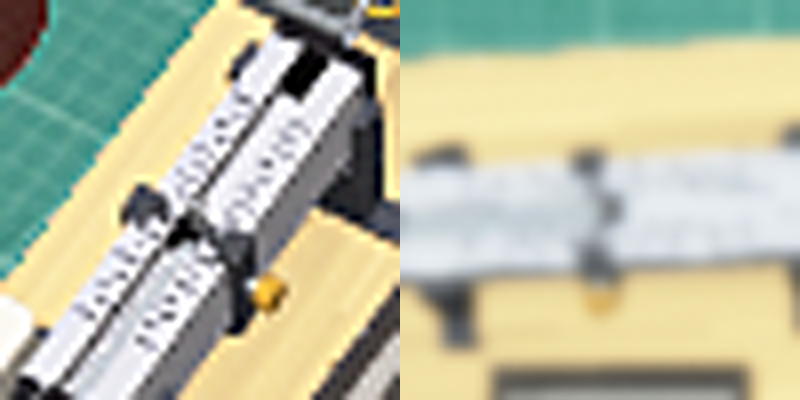

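Emit:
arm_command(moves=[[0,0.01,0,0.55,0,0,0],[0,0.01,0,0.6,0,0,0]])

```text
clock: 19.08
eef_pos: [0.5695, 0.2752, 0.0341]
ee_rot: [0.013, 0.685, 0.728, -0.015]
force: [-1.8, -8.2, 6.5]
grip_width: 0.0187
```

```bash
python3 look.py 18
```

```text
t 19.08 tcp bench [ -3.1 178.1  34.1] F [-1.8 -8.2  6.5] w 0.0187
rv err [-0.005  0.04  -0.015]
grasp bench [ -3.  178.8  52.9]
pointer [(array([291.4, 301.6]), 0.75, array([-15.3,  31.4,  71. ]))]
index [(array([286.8, 296.9]), 0.49, array([-0.3, 26. , 71. ]))]
pointer [(array([280.4, 222.3]), 0.74, array([-12.4,  28.6,  71. ])), (array([217.8, 226.5]), 0.26, array([-13.7, 173.4,  71. ]))]
index [(array([278.1, 219.4]), 0.46, array([-5.3, 33.5, 71. ])), (array([380.3, 171. ]), 0.35, array([  94.3, -209.4,   71. ]))]
t 19.38 tcp bench [ -3.1 178.4  34.1] F [-1.9 -8.3  6.7] w 0.0179
rv err [-0.005  0.039 -0.014]
grasp bench [ -3.  179.1  52.9]
```

View pics/q_18.png

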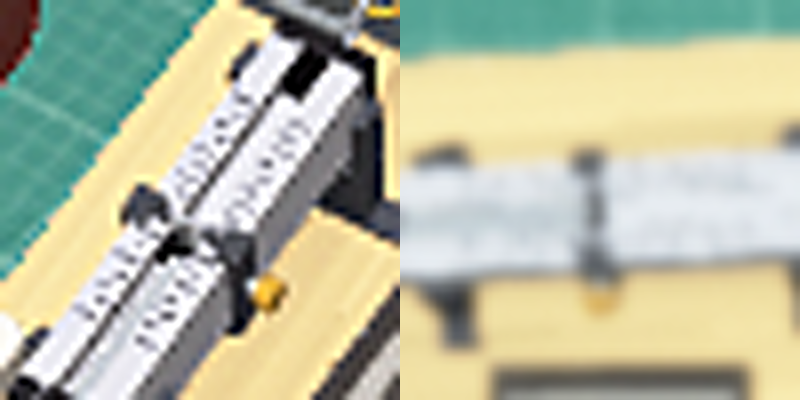

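```bash
python3 -c "
from h import *
c=cv2.imread('pics/scene_18.png')[280:320,265:315]; d=cv2.imread('pics/top_18.png')[205:235,265:295]
cv2.imwrite('pics/z1.png',cv2.resize(c,None,fx=14,fy=14,interpolation=cv2.INTER_LANCZOS4))
for y in (34.5,36.5,38.5):
  for x in (-9.5,-4,1.5): print(x,y,((proj('scene',W((x,y,71)))-[265,280]+.5)*14).round())
"
```

```text
-9.5 34.5 [334. 309.]
-4 34.5 [303. 294.]
1.5 34.5 [273. 279.]
-9.5 36.5 [327. 318.]
-4 36.5 [296. 303.]
1.5 36.5 [266. 288.]
-9.5 38.5 [320. 328.]
-4 38.5 [289. 313.]
1.5 38.5 [259. 298.]
```

View pics/z1.png

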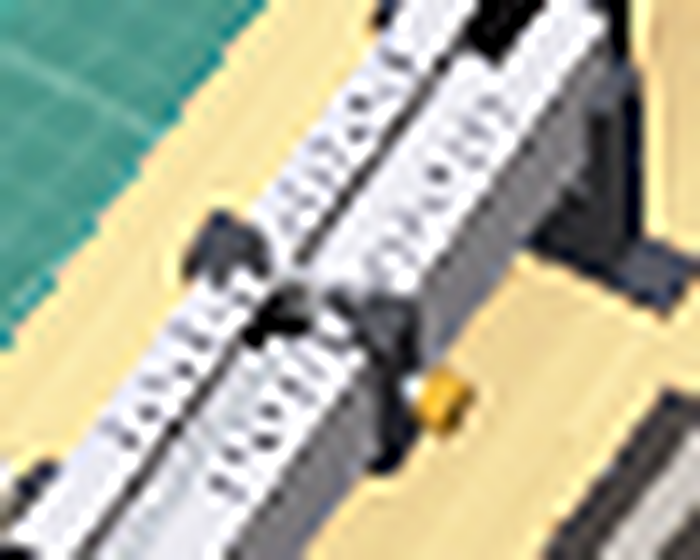

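```bash
python3 -c "
from h import *
g()
for i in range(12): bot.camera('top')
g(); im=bot.camera('scene'); cv2.imwrite('pics/fin.png',im); print(np.abs(bot.get_state()['dq']).max())
r=bot.tip_of('lever_grip','scene'); print(r)
"
```

```text
t 19.38 tcp bench [ -3.1 178.4  34.1] F [-1.9 -8.3  6.7] w 0.0179
rv err [-0.005  0.039 -0.014]
grasp bench [ -3.  179.1  52.9]
t 19.98 tcp bench [ -3.1 178.4  34.1] F [-1.7 -8.3  6.7] w 0.0182
rv err [-0.005  0.039 -0.014]
grasp bench [ -3.  179.1  52.9]
0.0015505993405456136
[{'centre': [289.8, 299.2], 'score': 0.36}]
```

View pics/fin.png

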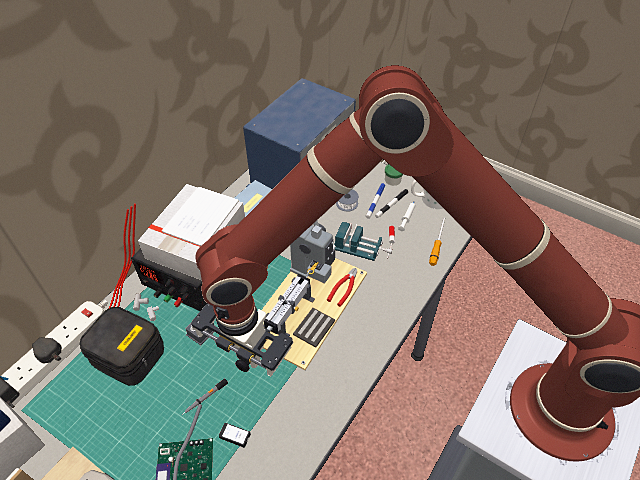

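```bash
python3 -c "
from h import *
bot.job_done(); g()
"
```

```text
the job is handed in; nothing more can be done
the job is handed in; nothing more can be done
```

I crimped the lug, eased the lever back to rest and let it go. I then drew the gauge rod to the index and handed the job in at about 20 s with the knob still held there; no verdict was reported.

- **Lever:** I pulled it to its hard stop. The scene camera shows the lever's end moved by what 1.0 rad predicts, and pushing harder did not move it further. It came back in the grip at about 0.5 rad/s. I opened the fingers only once the lever was on its rest stop, and it stayed there when released. In the last picture the arm hid the handle, and the network's only lever report was a wrong one near the gauge. The lever's final position therefore rests on the pictures taken at release.
- **Knob and pointer:** The wrist camera put the index about 43 mm beyond the resting pointer. I drew the knob out 46.6 mm, which leaves about 44.6 mm after the 2 mm of slack.
    - **Estimates:** That puts the pointer about 1.4 mm past the tips. The overhead picture put it about 1.4 mm short, and the enlarged scene picture showed it level with the tips.
    - **Disagreement:** The networks' final pointer and index positions differed from each other by about 5 mm in each camera, in opposite directions. I did not rely on them.
- **Last hold:** Over 0.6 s the measured pose did not change. The pull read 8.3 N against 7.8 N expected, with the grip set to 35 N.
- **Other things:** In the last picture the bystanders I could see were in their places; I did not measure them. The index clip moved only about the 2 mm of slack.
- **Push at the stop:** While pushing at the lever's stop the hand slid about 8 mm down the handle, with a peak force of about 42 N at the wrist. This is well under the 120 N wrist limit. I take that force to have been on the fingers, not on the gripper's body, which has a 40 N limit.

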